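# Load the rechargeable cell into the sprung bench dock

## Robot

A 6-joint arm with a two-finger parallel gripper is mounted at the origin on a cart in front of the work surface, level with it; the furniture and walls round the work are solid. World frame = base frame: x ahead of the robot, y to its left, z up, the work surface at z = 0. Lengths are in m, angles in rad, forces in N, time in s.
With the tool pointing down it reaches from about 0.25 to 0.775 m from the base axis. Payload 4 kg.
Tool frame: the origin (TCP) lies on the centre line of the jaws, within the pads' length; the fingertips stand 25 mm ahead of it and the grasp point (between the pads) lies 6 mm ahead of it; z points along the fingers, y is the line along which they close (so a half turn about z gives the same grasp; the last joint's range is limited). The gripper opens to 94 mm and grips with 3 to 60 N. Pads are 16 mm wide; open, the fingers measure 119 mm over their backs; the gripper's body (75 mm by 177 mm) begins 78 mm behind the grasp point.
Start: joints at [1.115, 0.087, 1.371, -0, 1.684, -0.103], TCP at [0.19, 0.516, 0.209] pointing down, gripper open.
Joint ranges: [-3.1, 3.1], [-0.76, 2.03], [0.27, 2.55], [-1.08, 4.22], [0.17, 2.65], [-2.57, 2.57]. Speed limits (rad/s): [2.79, 2.79, 3.14, 3.14, 3.14, 3.14].

## Interface

Orientations are given as [roll, pitch, yaw] about the fixed x, y, z axes, in that order (R = Rz(yaw) Ry(pitch) Rx(roll)).
In Python, from bench import robot, imaging gives the robot as it stands. The module is installed in compiled form; this text tells all that it offers.
- The arm moves only by the tool drive_tool, never from a script. Its argument "series" is a list of rows, each a list of 3 entries, a list of its own where there are three numbers: the finger opening in m, from 0 to 0.094, then the shift along the tool's x, y, z in m, then the turn, a rotation vector about the tool's x, y, z in rad. A call has 1 to 5 rows; each row is the pose to reach, as a shift and turn from the pose commanded when the call began, along the tool's axes at that moment; what a row does not reach only later rows make up. A row lasts 1/8 s, in which the tool goes at most 62.5 mm and 10.7 degrees, less where a joint would pass 70% of its speed; a pose out of reach is approached as far as the arm can. A call with a gripper value outside its range is refused whole. The fingers move at their own pace and stop on an object; the grip force is fixed at half the most. Time passes only in rows, so rows that repeat a pose let the fingers close. It gives the time, the measured TCP pose, the force, the opening and the grip force at its end, in the units of the state.
- robot.get_obs(): the state, without advancing time (a new reading comes with each control period).
- imaging.snapshot(name): name is "side" or "top"; returns the picture (420x560x3 uint8, red, green, blue); there is no depth.
- imaging.get_calibration(name): a dict with "intrinsics" (3x3 intrinsics, pixels), "k1" (the pictures are not rectified: a ray, as slopes to the right and down, at radius r is drawn at 1 + k1 r^2 times it, then the intrinsics apply), "position" and "rotation" of the camera in the world. Camera axes: x right, y up, looking along -z (the intrinsics and any distortion apply to the point x, -y, -z); pixel columns grow to the right and rows downward; lengths in m; the calibration is good to about 2 mm. A picture is of the moment at which its call begins. get_calibration takes no time and is no camera call.
- robot.close_job(): hands the job in; it is judged then, once.
The state is a dict: "time": time; "joint_positions": joint angles; "qvel": joint speeds; "joint_torque": joint torques, N m; "tool_pos": TCP position; "ee_rot": TCP orientation; "wrist_force": force on the tool from outside, world axes, zero at the start; "wrist_torque": the same for the moment, N m; "width": finger opening in m; "finger_force": force on a finger pad.
Only numpy, scipy, OpenCV 4.12 (cv2) and the standard library are available. Lean on these libraries where they do the work, as an engineer would, in place of code of your own. Each camera call takes 0.05 s, during which the arm holds its last target. There are 200 camera calls.

## Task

Take the loose battery cell from its V-stand and load it into the bench dock: with its button end raised, press its flat end back against the dock's coil spring, then roll the button end down past the retaining lip so that the cell lies level and fully home under the lip, and let go. Feel for the spring, because the cradle's place on its base is not exactly known, and push gently: never load the dock with more than 25 N. Leave the other things on the bench where they are.

Things in the scene. Friction and masses are not known exactly. Their poses are not given: they have to be found in the camera images.
- cell: Loose grey cylindrical battery cell, 26 mm in diameter, 66 mm long, with a round steel button (11 mm wide) standing 2 mm further out of one end; 60 to 130 g. Origin at its centre; its x axis runs along the cell to the button end (it may be rolled about it). It starts level on the stand, axis 34 mm above the bench.
- cell_button (a point): Outer face of the cell's button, 35 mm from the cell's centre along its x axis.
- stand: Fixed V-stand the cell waits on: base 80x50x6 mm, two V saddles 8 mm thick, 25 mm either side of its centre, tops at about 32 mm; free between them for fingers. Origin at the centre of its underside, x along the cell, to its button end.
- dock: Fixed dock for one cell. Origin on the bench, x along the seated cell from spring end to lip end, z up. Base plate x -82..54, y -30..30, z 0..6 mm, and on it a black cradle with the spring and lip, clamped up to 9 mm off its nominal place either way along x: differs each time, not measured, rigid under load. All x given for cradle parts are nominal: add this one offset.
- dock_seat (a point): Nominal centre of the seated cell (dock x=0, z=34 mm), axes as the dock's. It lies on a rubber-topped spine 12 mm wide, top at z=21 (gives 1 mm per 5 N, at most 3); button against the end wall (face x=35, top z=52). Guide cheeks 31 mm apart, up to z=43, stand at x -44..-29 and 22..34 only; between is finger room to the base plate.
- dock_spring (a point): Nominal centre of the free spring plate's face (dock x=-30, z=34 mm): upright steel disc, 24 mm wide, on a coil spring. It gives towards dock -x, about 0.8 N per mm from zero, hard stop at 12.5 mm. Pressed in 9 to 12.5 mm, the cell's button clears the lip; with the cell seated it is in 3 mm. A barrel of radius 13.5 mm starts at x=-53 behind it.
- dock_lip (a point): Nominal free edge of the lip, at its top (dock x=29, z=52 mm): steel strip 22 mm wide, 3 mm thick, from the end wall over the cell's button end, 2 mm above the seated cell. A level cell above the lip would pass over the spring plate; tilted about 24 degrees, flat end low, it meets the plate with its button end still above the lip.
- vial: Bystander, to be left alone: small amber screw-cap vial, 23 mm wide, 46 mm high. Origin at the centre of its underside.
- pen: Bystander, to be left alone: pen lying on the bench, 145 mm long. Origin at the centre of its underside.
- weigh_boat: Bystander, to be left alone: white plastic weighing dish, 62x78x22 mm. Origin at the centre of its underside.
- tape_roll: Bystander, to be left alone: roll of tape lying flat, 104 mm wide, 25 mm high. Origin at the centre of its underside.
- beaker_100: Bystander, to be left alone: glass beaker, 60 mm wide, 70 mm high. Origin at the centre of its underside.
- timer: Bystander, to be left alone: white lab timer, 66 mm wide, 62 mm high. Origin at the centre of its underside.
Things that resemble listed ones, but are neither listed nor needed, are in the scene too. Of the things shaped like the cell, the grey one is meant.

How it is judged:
On the way, in this order (a step that is already met when the one before it is completed fails the run):
1. the cell is lifted out of the stand (height (world z) of cell above 0.05 m and contact force between cell and stand below 0.05 N), for 0.1 s.
2. the cell's flat end presses the spring with more than 5 N while its button end is raised, over the dock (contact force between cell and dock above 5 N and angle between cell's own x axis and vertical below 1.45 rad and z of cell_button in the frame of dock above 0.046 m and x of cell_button in the frame of dock above 0 m and horizontal distance between cell and dock below 0.04 m), for 0.1 s.
At the end, for the whole second after the job is handed in: The cell lies in the dock with its button at the lip end, level and in line with the dock within 0.06 rad, its axis 32 to 36 mm above the bench, within 4 mm of the dock's middle line and its centre within 12 mm of the dock's origin along it, at rest and released (z of cell in the frame of dock between 0.032 and 0.036 m and y of cell in the frame of dock between -0.004 and 0.004 m and x of cell in the frame of dock between -0.012 and 0.012 m and x of cell_button in the frame of dock above 0.02 m and angle between the x axis of cell and the x axis of dock, either way round below 0.06 rad and linear speed of cell below 0.02 m/s and contact force between the fingers and cell below 0.1 N); the robot touches nothing.
It fails at once if the cell loads the dock with more than 25 N (contact force between cell and dock above 25 N).
It fails at once if the gripper loads the dock with more than 25 N (contact force between the arm and dock above 25 N).
It fails at once if a bystander is moved by more than 20 mm (distance of any of vial, pen, weigh_boat, tape_roll, beaker_100, timer from where it was at the start of the episode above 0.02 m).
It also fails if it takes over 66 s, if anything falls off the work surface, if the arm or the gripper's body presses on something with over 40 N, if the wrist force passes 120 N, or if a joint passes its speed limit or range.

## Working session

There is one attempt and no reset: what is moved stays moved. The work goes in short steps, Python scripts to look and compute and a tool call to move; the robot and the scene stay as the last step left them, time stands still between calls to the robot, and variables do not carry over. Pictures are saved under pics/ and viewed, at most 10 in all, crops included, and the job is handed in when it is done.

Besides the shell and the picture viewer there is one more tool, called after "Call:" as name([rows], argument=value, ...), one row to a line, values as JSON. drive_tool: Moves the arm, as the interface text tells. Its arguments: {"type":"object","properties":{"series":{"type":"array"}},"required":["series"]}

```bash
mkdir -p pics; cat > h.py <<'E'
import numpy as np, cv2
from bench import robot, imaging
from scipy.spatial.transform import Rotation as R
def snap(n,f,crop=None,s=1):
    im=imaging.snapshot(n)[:,:,::-1]
    if crop: x0,y0,x1,y1=crop; im=im[y0:y1,x0:x1]
    cv2.imwrite('pics/'+f,cv2.resize(im,None,fx=s,fy=s,interpolation=cv2.INTER_CUBIC))
def ray(n,u,v):
    c=imaging.get_calibration(n);K=np.array(c['intrinsics'],float)
    p=cv2.undistortPoints(np.array([[[u,v]]],float),K,np.array([c['k1'],0,0,0,0.]))[0,0]
    return np.array(c['position']),np.array(c['rotation'])@[p[0],-p[1],-1]
def at(n,u,v,z):
    o,d=ray(n,u,v);return o+d*(z-o[2])/d[2]
def proj(n,P):
    c=imaging.get_calibration(n);q=np.array(c['rotation']).T@(np.array(P)-c['position'])
    a=np.array([q[0],-q[1]])/-q[2];a=a*(1+c['k1']*(a@a));K=np.array(c['intrinsics']);return K[:2,:2]@a+K[:2,2]
E
python3 - <<'E'
from h import *
snap('top','t0.png',s=1.4);snap('side','s0.png',s=1.4)
for n in('top','side'):
    c=imaging.get_calibration(n);print(n,c['position'],np.round(c['rotation'],3).tolist(),c['k1'],np.array(c['intrinsics'])[0,0])
o=robot.get_obs();print(o['tool_pos'],o['ee_rot'],o['wrist_force'],o['width'])
E
```

```text
top [ 0.47276147 -0.09793472  0.99956775] [0.096, 0.0, -1.572] -0.028765229305735697 437.5028366243366
side [0.31454533 0.95801128 0.48438243] [1.215, -0.019, -2.895] -0.17357883250280404 535.3471716033408
[0.18981025 0.51569966 0.20763516] [-3.13964651e+00 -2.25262544e-04  2.78884756e+00] [ 0.70687919 -0.24968596 -0.46979334] 0.09384276372619889
```

View pics/t0.png

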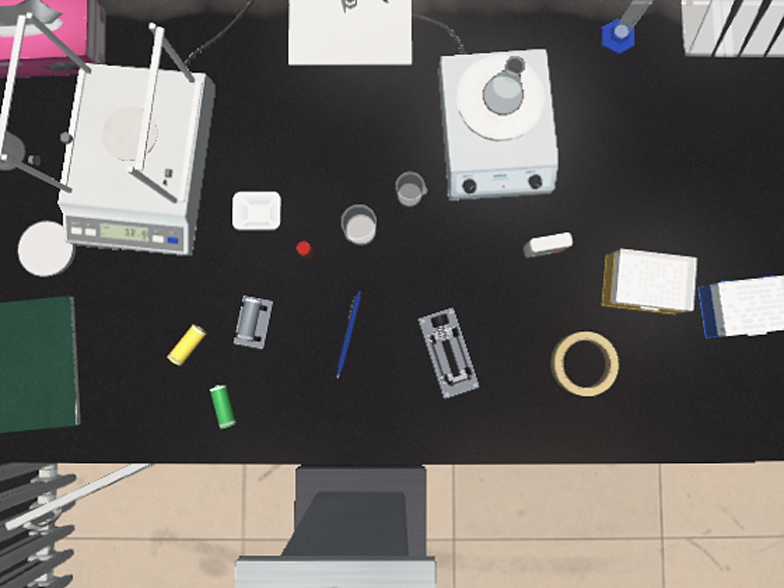

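View pics/s0.png

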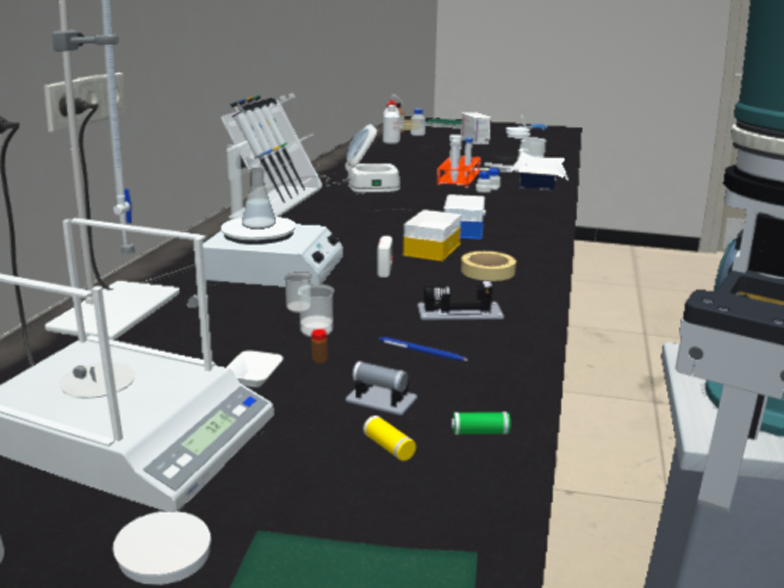

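```bash
sed -i "s/np.array(c\['rotation'\])/R.from_euler('xyz',c['rotation']).as_matrix()/" h.py
python3 - <<'E'
from h import *
im=imaging.snapshot('top')[:,:,::-1]; s=imaging.snapshot('side')[:,:,::-1]
f=lambda a,x,y,w,h,k:cv2.resize(a[y:y+h,x:x+w],None,fx=k,fy=k,interpolation=cv2.INTER_CUBIC)
A=f(im,155,200,50,60,6);B=f(im,290,212,60,75,6) # 300x360, 360x450
C=f(s,240,250,65,50,4); D=f(s,290,195,75,40,4)
o=np.zeros((600,760,3),np.uint8)
o[:360,:300]=A;o[:450,320:680]=B
o[390:590,:260]=C;o[440:600,300:600]=0;o[440:600,300:600]=D
cv2.imwrite('pics/c1.png',o)
for n,u,v in(('top',181,229),('top',321,251)):print(at(n,u,v,.03))
print(proj('top',[.19,.5,0]))
E
```

```text
[0.52979251 0.12732731 0.03      ]
[ 0.48078064 -0.18317844  0.03      ]
[ 16.48338453 380.83777968]
```

View pics/c1.png

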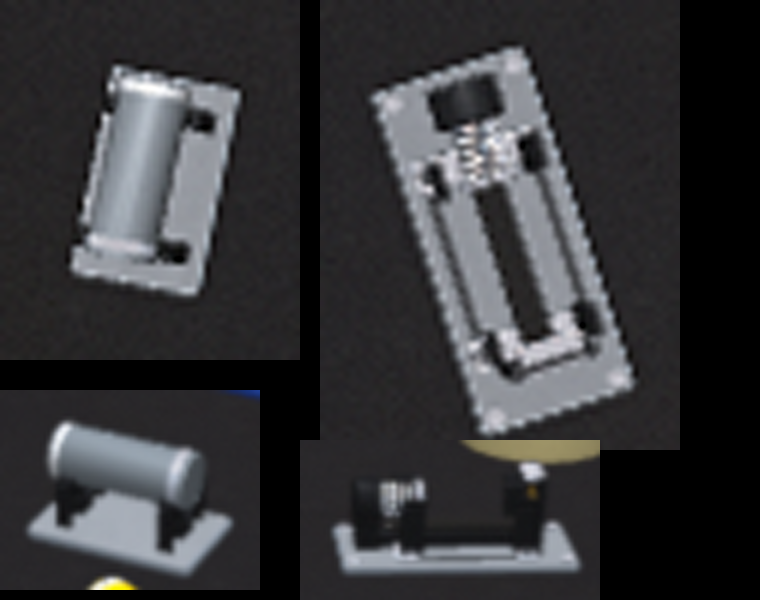

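```bash
python3 - <<'E'
from h import *
im=imaging.snapshot('top')[:,:,::-1]; s=imaging.snapshot('side')[:,:,::-1]
f=lambda a,x,y,w,h,k:cv2.resize(a[y:y+h,x:x+w],None,fx=k,fy=k,interpolation=cv2.INTER_CUBIC)
o=np.zeros((600,800,3),np.uint8)
o[:400,:350]=f(im,165,208,35,40,10);o[:300,360:800]=f(s,248,254,44,30,10);o[310:590,360:800]=f(s,297,198,55,35,8)
cv2.imwrite('pics/c2.png',o)
px=lambda X,Y,x0,y0:((X+.5)/6-.5+x0,(Y+.5)/6-.5+y0)
d=np.array([at('top',*px(X-320,Y,290,212),.006) for X,Y in((372,97),(522,47),(635,383),(485,435))])
st=np.array([at('top',*px(X,Y,155,200),.006) for X,Y in((115,66),(240,92),(197,296),(72,270))])
for q in(d,st):
    ax=(q[2]+q[3]-q[0]-q[1])/2; print(q.mean(0),np.linalg.norm(ax),np.linalg.norm(q[1]-q[0]),np.arctan2(ax[1],ax[0]))
    ax2=(q[0]+q[3]-q[1]-q[2])/2;print(np.arctan2(ax2[1],ax2[0]))
# cell ends axis
for X,Y in((153,88),(123,245)):print(at('top',*px(X,Y,155,200),.045))
# lip
ax=(d[2]+d[3]-d[0]-d[1])/2;ax/=np.linalg.norm(ax);org=d.mean(0)+ax*.014;org[2]=0;y=np.cross([0,0,1],ax)
print('org',org,'yaw',np.arctan2(ax[1],ax[0]))
for off in(-.009,0,.009):
  for P in((.029,-.011,.052),(.029,.011,.052),(-.030,0,.046)):
    w=org+ax*(P[0]+off)+y*P[1]+[0,0,P[2]];p=proj('top',w);q=proj('side',w)
    print(off,P,((p+.5-[290,212])*6+[320,0]).round(),'side',((q+.5-[297,198])*8+[360,310]).round())
E
```

```text
[ 0.47983506 -0.18331196  0.006     ] 0.13337971575507512 0.06012114142843926 -2.8252998287790723
1.8947945207981234
[0.52963359 0.13382751 0.006     ] 0.0788740731227805 0.04897852356232391 2.953009673989505
1.3662266939215901
[0.56131941 0.12652778 0.045     ]
[0.50397192 0.13629549 0.045     ]
org [ 0.46652953 -0.1876666   0.        ] yaw -2.8252998287790723
-0.009 (0.029, -0.011, 0.052) [516. 339.] side [745. 371.]
-0.009 (0.029, 0.011, 0.052) [574. 320.] side [731. 344.]
-0.009 (-0.03, 0, 0.046) [491. 174.] side [534. 378.]
0 (0.029, -0.011, 0.052) [524. 363.] side [776. 371.]
0 (0.029, 0.011, 0.052) [582. 344.] side [762. 344.]
0 (-0.03, 0, 0.046) [499. 197.] side [565. 378.]
0.009 (0.029, -0.011, 0.052) [532. 387.] side [807. 371.]
0.009 (0.029, 0.011, 0.052) [590. 368.] side [792. 343.]
0.009 (-0.03, 0, 0.046) [507. 221.] side [596. 378.]
```

View pics/c2.png

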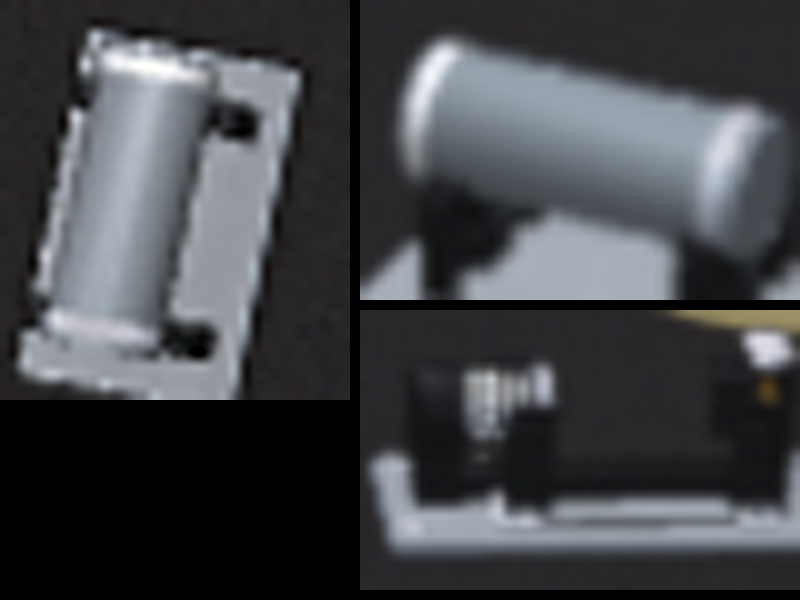

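```bash
python3 - <<'E'
import numpy as np
def poly():
    L=np.linspace(-33,33,133);h=np.linspace(-13,13,105);b=np.linspace(-5.5,5.5,45)
    return np.concatenate([np.c_[L,0*L+13],np.c_[L,0*L-13],np.c_[0*h-33,h],np.c_[0*h+33,h],np.c_[0*b+35,b]])
P=poly()
print('rows theta; cols cz (above min); value = min delta needed to clear')
for th in range(34,-1,-2):
    t=np.radians(th);Q=P@np.array([[np.cos(t),np.sin(t)],[-np.sin(t),np.cos(t)]])
    c0=21-Q[:,1].min();r=[]
    for up in(0,1,2,3,4,6,8,10):
        cz=c0+up;z=Q[:,1]+cz
        m=(z>49)&(z<52);cx=29-Q[m,0].max() if m.any() else 99
        m=z<=52; cx=min(cx,35-Q[m,0].max()) if m.any() else cx
        m=(z>22)&(z<46);r.append(round(-30-(cx+Q[m,0].min()),1) if m.any() else 99)
    print(th,round(c0,1),r)
E
```

```text
rows theta; cols cz (above min); value = min delta needed to clear
34 50.2 [np.float64(1.1), np.float64(-0.1), np.float64(-1.8), np.float64(-3.0), np.float64(-5.1), np.float64(-9.4), np.float64(-13.5), np.float64(-17.8)]
32 49.5 [np.float64(4.0), np.float64(2.7), np.float64(1.0), np.float64(-0.8), np.float64(-3.1), np.float64(-7.4), np.float64(-11.9), np.float64(-16.2)]
30 48.8 [np.float64(7.7), np.float64(6.0), np.float64(4.2), np.float64(2.1), np.float64(-0.2), np.float64(-4.8), np.float64(-9.4), np.float64(-14.0)]
28 48.0 [np.float64(11.5), np.float64(9.3), np.float64(7.5), np.float64(5.2), np.float64(2.9), np.float64(-2.1), np.float64(-7.1), np.float64(-11.8)]
26 47.2 [np.float64(11.7), np.float64(11.7), np.float64(11.5), np.float64(8.7), np.float64(6.5), np.float64(1.4), np.float64(-4.0), np.float64(-9.1)]
24 46.3 [np.float64(11.3), np.float64(11.8), np.float64(11.5), np.float64(11.1), np.float64(10.5), np.float64(5.2), np.float64(0.1), np.float64(-5.3)]
22 45.4 [np.float64(10.5), np.float64(10.9), np.float64(10.9), np.float64(10.8), np.float64(10.6), np.float64(9.8), np.float64
[... 932 characters left out ...]
7.2), np.float64(9.2), np.float64(9.2), np.float64(9.2), np.float64(9.2), np.float64(9.2), np.float64(9.2), np.float64(9.2)]
6 37.4 [np.float64(7.0), np.float64(7.0), np.float64(7.0), np.float64(9.0), np.float64(9.0), np.float64(9.0), np.float64(9.0), np.float64(9.0)]
4 36.3 [np.float64(6.9), np.float64(6.9), np.float64(6.9), np.float64(6.9), np.float64(6.9), np.float64(8.9), np.float64(8.9), np.float64(8.9)]
2 35.1 [np.float64(6.9), np.float64(6.9), np.float64(6.9), np.float64(6.9), np.float64(6.9), np.float64(6.9), np.float64(8.9), np.float64(8.9)]
0 34.0 [np.float64(3.0), np.float64(3.0), np.float64(3.0), np.float64(7.0), np.float64(7.0), np.float64(7.0), np.float64(7.0), np.float64(9.0)]
```

Call:
drive_tool([
  [0.06,[0,0,0],[0,0,0]],
])

```text
time: 0.42
tool_pos: [0.19, 0.5161, 0.2086]
ee_rot: [-3.141, -0.0, 2.789]
wrist_force: [-0.3, 0.1, -0.7]
width: 0.0872
finger_force: 0.0
```

```bash
cat >> h.py <<'E'
def delta(pos,rpy,cur=None):
    """shift & rotvec in current tool axes to reach pos, rpy"""
    if cur is None:o=robot.get_obs();cur=(o['tool_pos'],o['ee_rot'])
    Rc=R.from_euler('xyz',cur[1]);Rt=R.from_euler('xyz',rpy)
    return (Rc.inv().apply(np.array(pos)-cur[0])).round(4),(Rc.inv()*Rt).as_rotvec().round(4)
E
python3 - <<'E'
from h import *
for z in(.2,.1): print(delta([.531,.1325,z],[np.pi,0,2.957]))
c=np.array([.531,.1325,.034]);a=np.array([np.cos(-.185),np.sin(-.185),0]);n=np.array([-a[1],a[0],0])
for s in(-33,33):
  for k in(0,13):
    for up in (0,13):
      if k*up==0:
        P=c+a*s/1e3+n*k/1e3+[0,0,up/1e3];print(s,k,up,'side',((proj('side',P)+.5-[248,254])*10+[360,0]).round(),'top',((proj('top',P)+.5-[165,208])*10).round())
E
```

```text
(array([-0.4525, -0.2421,  0.0086]), array([-1.000e-04, -0.000e+00, -1.682e-01]))
(array([-0.4525, -0.2421,  0.1086]), array([-1.000e-04, -0.000e+00, -1.682e-01]))
-33 0 0 side [771. 202.] top [107. 355.]
-33 0 13 side [773. 136.] top [ 93. 354.]
-33 13 0 side [741. 233.] top [ 50. 345.]
33 0 0 side [439. 124.] top [168.  63.]
33 0 13 side [439.  60.] top [154.  57.]
33 13 0 side [406. 154.] top [111.  52.]
```

Call:
drive_tool([
  [0.06,[-0.055,-0.029,0.0],[0,0,-0.03]],
  [0.06,[-0.11,-0.058,0.0],[0,0,-0.06]],
  [0.06,[-0.165,-0.087,0.0],[0,0,-0.09]],
  [0.06,[-0.22,-0.116,0.0],[0,0,-0.12]],
  [0.06,[-0.272,-0.144,0.0],[0,0,-0.178]],
])

```text
time: 1.05
tool_pos: [0.3967, 0.2854, 0.209]
ee_rot: [3.141, 0.001, 2.968]
wrist_force: [1.4, 0.1, -1.1]
width: 0.0601
finger_force: 0.0
```

```bash
python3 - <<'E'
from h import *
for z in(.14,.04): print(delta([.532,.134,z],[np.pi,0,2.967]))
E
```

```text
(array([-0.1593, -0.1259,  0.069 ]), array([0.0007, 0.0008, 0.0014]))
(array([-0.1592, -0.1259,  0.169 ]), array([0.0007, 0.0008, 0.0014]))
```

Call:
drive_tool([
  [0.06,[-0.045,-0.036,0.01],[0,0,0]],
  [0.06,[-0.09,-0.072,0.03],[0,0,0]],
  [0.06,[-0.135,-0.106,0.06],[0,0,0]],
  [0.06,[-0.156,-0.123,0.089],[0,0,0]],
  [0.06,[-0.156,-0.123,0.089],[0,0,0]],
])

```text
time: 1.68
tool_pos: [0.5267, 0.1369, 0.1165]
ee_rot: [-3.14, -0.006, 2.963]
wrist_force: [-0.5, 0.1, -0.4]
width: 0.0602
finger_force: 0.0
```

```bash
python3 - <<'E'
from h import *
print(delta([.532,.134,.04],[np.pi,0,2.967]))
im=imaging.snapshot('top')[:,:,::-1]; s=imaging.snapshot('side')[:,:,::-1]
f=lambda a,x,y,w,h,k:cv2.resize(a[y:y+h,x:x+w],None,fx=k,fy=k,interpolation=cv2.INTER_CUBIC)
o=np.zeros((480,800,3),np.uint8)
o[:480,:320]=f(im,140,190,80,120,4);o[:480,330:800]=f(s,220,180,94,96,5)[:,:470]
cv2.imwrite('pics/c3.png',o)
E
```

```text
(array([-0.0062, -0.0018,  0.0764]), array([-0.002 , -0.0062, -0.0036]))
```

View pics/c3.png

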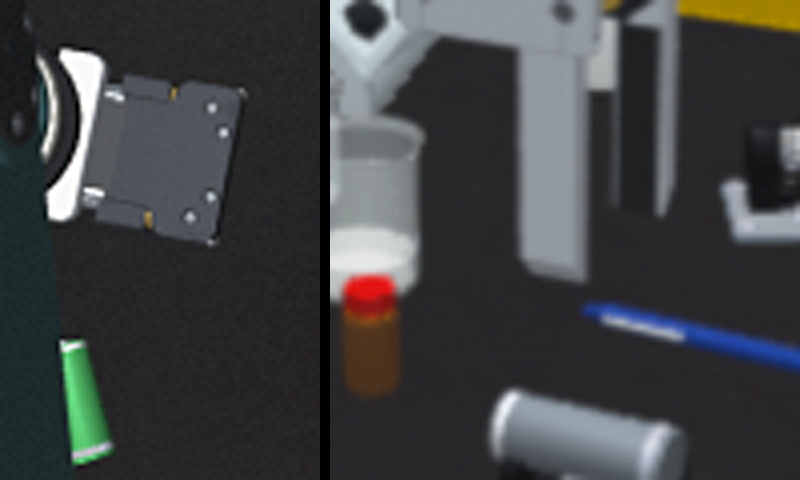

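```bash
python3 - <<'E'
from h import *
o=robot.get_obs();T=R.from_euler('xyz',o['ee_rot'])
print(o['tool_pos'],o['ee_rot'])
for d in([0,0,.025],[0,.030,.025],[0,-.030,.025]):print(((proj('side',o['tool_pos']+T.apply(d))+.5-[220,180])*5+[330,0]).round())
for c in([.532,.134,.034],):print(((proj('side',c)+.5-[220,180])*5+[330,0]).round())
E
```

```text
[0.52760605 0.13918612 0.12009339] [ 3.14090498e+00 -3.95855851e-04  2.96651256e+00]
[598. 305.]
[560. 338.]
[633. 274.]
[588. 453.]
```

```bash
python3 - <<'E'
from h import *
T=R.from_euler('xyz',[np.pi,0,2.789])
for d in([.008,.047,.025],[-.008,.047,.025],[.008,.06,.025],[-.008,.06,.025],[0,-.05,.025],[0,.06,-.072]):print(d,(proj('side',np.array([.19,.516,.208])+T.apply(d))*1.4).round())
print([ (proj('side',p)*1.4).round().tolist() for p in ([.48,-.183,0],)])
snap('side','s4.png',(180,60,380,320),2.3)
o=robot.get_obs();print(o['tool_pos'])
T=R.from_euler('xyz',o['ee_rot'])
for d in([.008,.030,.025],[-.008,.030,.025],[.008,.0425,.025],[-.008,.0425,.025],[.008,-.03,.025],[-.008,-.03,.025],[0,.09,-.072],[0,-.09,-.072]):print(d,((proj('side',o['tool_pos']+T.apply(d))+.5-[180,60])*2.3).round())
E
```

```text
[0.008, 0.047, 0.025] [719. 541.]
[-0.008, 0.047, 0.025] [695. 533.]
[0.008, 0.06, 0.025] [714. 552.]
[-0.008, 0.06, 0.025] [690. 544.]
[0, -0.05, 0.025] [738. 464.]
[0, 0.06, -0.072] [736. 412.]
[[459.0, 314.0]]
[0.52791996 0.13969506 0.12100689]
[0.008, 0.03, 0.025] [207. 433.]
[-0.008, 0.03, 0.025] [188. 429.]
[0.008, 0.0425, 0.025] [200. 439.]
[-0.008, 0.0425, 0.025] [180. 435.]
[0.008, -0.03, 0.025] [240. 403.]
[-0.008, -0.03, 0.025] [222. 399.]
[0, 0.09, -0.072] [160. 333.]
[0, -0.09, -0.072] [265. 261.]
```

View pics/s4.png

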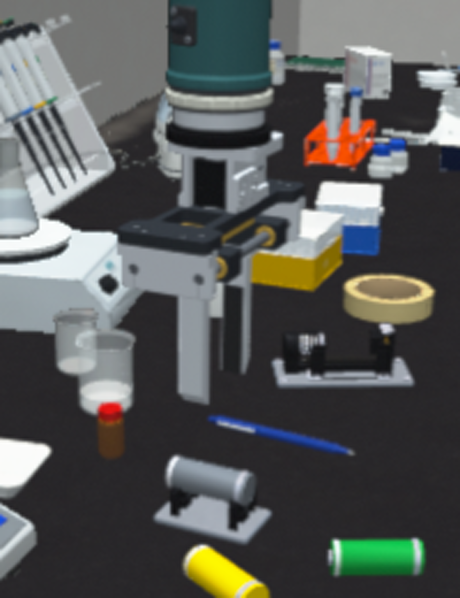

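Call:
drive_tool([
  [0.06,[-0.004,-0.004,0.03],[0,0,0]],
  [0.06,[-0.004,-0.004,0.05],[0,0,0]],
  [0.06,[-0.004,-0.004,0.06],[0,0,0]],
  [0.06,[-0.004,-0.004,0.06],[0,0,0]],
])

```text
time: 2.33
tool_pos: [0.5309, 0.135, 0.0603]
ee_rot: [3.141, 0.001, 2.968]
wrist_force: [-0.9, -0.2, 1.0]
width: 0.0599
finger_force: 0.0
```

```bash
python3 - <<'E'
from h import *
snap('side','s5.png',(225,170,305,310),4)
o=robot.get_obs();print(o['tool_pos'],o['ee_rot'],o['wrist_force'])
T=R.from_euler('xyz',o['ee_rot'])
for d in([.008,.030,.025],[-.008,.030,.025],[.008,.0425,.025],[-.008,.0425,.025],[.008,-.03,.025],[-.008,-.03,.025],[0,.09,-.072],[0,-.09,-.072]):print(d,((proj('side',o['tool_pos']+T.apply(d))+.5-[225,170])*4).round())
E
```

```text
[0.53142132 0.13492413 0.06094071] [3.14078940e+00 1.80416138e-03 2.96790931e+00] [ 0.25516982 -0.50350502  0.40954159]
[0.008, 0.03, 0.025] [174. 432.]
[-0.008, 0.03, 0.025] [141. 424.]
[0.008, 0.0425, 0.025] [162. 445.]
[-0.008, 0.0425, 0.025] [128. 437.]
[0.008, -0.03, 0.025] [230. 376.]
[-0.008, -0.03, 0.025] [199. 368.]
[0, 0.09, -0.072] [ 93. 277.]
[0, -0.09, -0.072] [271. 133.]
```

View pics/s5.png

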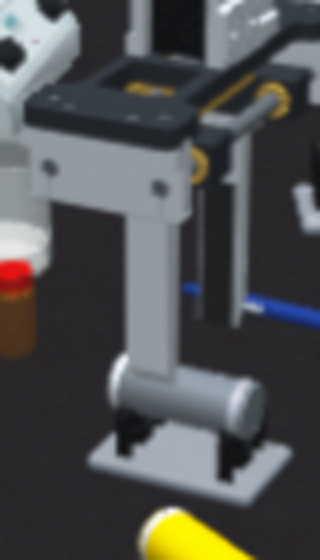

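Call:
drive_tool([
  [0.06,[0,0,0.01],[0,0,0]],
  [0.06,[0,0,0.02],[0,0,0]],
  [0.06,[0,0,0.023],[0,0,0]],
  [0.06,[0,0,0.023],[0,0,0]],
])

```text
time: 2.88
tool_pos: [0.5307, 0.134, 0.0361]
ee_rot: [-3.141, -0.001, 2.967]
wrist_force: [0.2, -1.1, 0.0]
width: 0.0602
finger_force: 0.0
```

```bash
python3 - <<'E'
from h import *
im=imaging.snapshot('side')[:,:,::-1];o=robot.get_obs();print(o['tool_pos'],o['ee_rot'],o['wrist_force'])
T=R.from_euler('xyz',o['ee_rot'])
a=im[170:310,225:305].copy()
cv2.imwrite('pics/s6.png',cv2.resize(a,None,fx=4,fy=4,interpolation=cv2.INTER_CUBIC))
for d in([0,.0425,.025],[0,-.03,.025],[0,.0425,0]):print(d,((proj('side',o['tool_pos']+T.apply(d))+.5-[225,170])*4).round())
E
```

```text
[0.53100209 0.13408268 0.03652721] [ 3.14159171e+00 -2.63109751e-04  2.96663398e+00] [-0.63842424  0.86327886  0.48670016]
[0, 0.0425, 0.025] [146. 489.]
[0, -0.03, 0.025] [215. 418.]
[0, 0.0425, 0] [146. 439.]
```

View pics/s6.png

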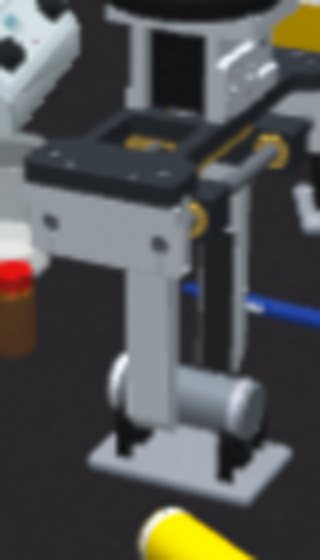

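Call:
drive_tool([
  [0.06,[0,0,0.002],[0,0,0]],
  [0.06,[0,0,0.004],[0,0,0]],
  [0.06,[0,0,0.0045],[0,0,0]],
  [0.06,[0,0,0.0045],[0,0,0]],
])

```text
time: 3.42
tool_pos: [0.531, 0.1342, 0.0322]
ee_rot: [3.141, -0.0, 2.967]
wrist_force: [0.3, 0.1, -0.1]
width: 0.06
finger_force: 0.0
```

Call:
drive_tool([
  [0.06,[0,0,0.0007],[0,0,0]],
  [0.06,[0,0,0.0014],[0,0,0]],
  [0.06,[0,0,0.0014],[0,0,0]],
])

```text
time: 3.8
tool_pos: [0.531, 0.1342, 0.0307]
ee_rot: [3.142, -0.0, 2.967]
wrist_force: [0.3, -0.9, 0.5]
width: 0.0601
finger_force: 0.0
```

Call:
drive_tool([
  [0.06,[0,0,0.0007],[0,0,0]],
  [0.06,[0,0,0.0015],[0,0,0]],
  [0.06,[0,0,0.0015],[0,0,0]],
])

```text
time: 4.18
tool_pos: [0.531, 0.1341, 0.0292]
ee_rot: [3.142, -0.0, 2.967]
wrist_force: [-0.9, -0.7, 0.9]
width: 0.0601
finger_force: 0.0
```

Call:
drive_tool([
  [0.06,[0,0,0.0007],[0,0,0]],
  [0.06,[0,0,0.0015],[0,0,0]],
  [0.06,[0,0,0.0015],[0,0,0]],
])

```text
time: 4.55
tool_pos: [0.5309, 0.1341, 0.0277]
ee_rot: [3.142, -0.0, 2.967]
wrist_force: [-0.5, -0.0, 0.3]
width: 0.0599
finger_force: 0.0
```

Call:
drive_tool([
  [0.06,[0,0,0.0007],[0,0,0]],
  [0.06,[0,0,0.0015],[0,0,0]],
  [0.06,[0,0,0.0025],[0,0,0]],
  [0.06,[0,0,0.0025],[0,0,0]],
])

```text
time: 5.05
tool_pos: [0.5309, 0.1342, 0.0251]
ee_rot: [-3.142, -0.0, 2.967]
wrist_force: [-0.6, -0.4, -0.0]
width: 0.0599
finger_force: 0.0
```

```bash
python3 - <<'E'
from h import *
im=imaging.snapshot('side')
for u in(259,263,267):print(u,im[262:300,u].astype(int).sum(1)//3)
E
```

```text
259 [152 153 152 152 152 152 152 152 151 152 152 152 152 152 152 151 151 141
 125 134 158 168 170 172 171 164 136  94  58  42  40  39  41  42  41  40
  40  40]
263 [152 153 152 152 152 152 152 153 152 153 152 152 152 152 152 152 152 151
 142 127 140 164 173 174 174 175 165 137  94  58  40  39  40  40  40  54
 119 200]
267 [132 131 132 131 131 131 131 130 129 129 129 129 128 129 130 131 131 131
 131 129 127 144 165 172 172 173 175 167 138  95  58  41  40  39  90 220
 226 189]
```

Call:
drive_tool([
  [0.06,[0,0,0.0005],[0,0,0]],
  [0.06,[0,0,0.001],[0,0,0]],
  [0.06,[0,0,0.001],[0,0,0]],
])

```text
time: 5.48
tool_pos: [0.531, 0.1342, 0.0242]
ee_rot: [3.142, -0.0, 2.967]
wrist_force: [-0.4, -0.4, -0.3]
width: 0.0598
finger_force: 0.0
```

Call:
drive_tool([
  [0.06,[0,0,0.0005],[0,0,0]],
  [0.06,[0,0,0.001],[0,0,0]],
  [0.06,[0,0,0.001],[0,0,0]],
])

```text
time: 5.85
tool_pos: [0.5309, 0.1342, 0.0232]
ee_rot: [3.142, -0.0, 2.967]
wrist_force: [-0.3, 0.0, 0.1]
width: 0.0604
finger_force: 0.0
```

Call:
drive_tool([
  [0.06,[0,0,0.001],[0,0,0]],
  [0.06,[0,0,0.002],[0,0,0]],
  [0.06,[0,0,0.003],[0,0,0]],
  [0.06,[0,0,0.003],[0,0,0]],
])

```text
time: 6.35
tool_pos: [0.5309, 0.1341, 0.0202]
ee_rot: [3.142, -0.0, 2.967]
wrist_force: [-0.3, -0.3, -0.4]
width: 0.0603
finger_force: 0.0
```

```bash
python3 - <<'E'
from h import *
im=imaging.snapshot('side')
for u in(259,263,267):print(u,im[272:296,u].astype(int).sum(1)//3)
for z in(0,.01,.02,.03,.04):print(z,[proj('side',np.array([.531+s*.175,.1342+s*.985*1,z])*1).round(1).tolist() for s in(.0425,.03)])
print(at('side',264,289.5,.006),'stand near edge; top est y',)
E
```

```text
259 [152 152 152 152 152 152 152 152 152 150 137 126 150 170 171 164 136  94
  58  41  41  40  41  42]
263 [152 152 153 152 152 152 152 153 152 153 150 136 128 153 172 175 166 137
  94  56  42  39  40  41]
267 [129 129 129 129 129 130 131 130 131 130 130 130 127 130 154 171 175 167
 138  95  58  41  39  40]
0 [[261.0, 297.6], [264.1, 294.3]]
0.01 [[261.0, 292.6], [264.1, 289.4]]
0.02 [[261.0, 287.6], [264.2, 284.4]]
0.03 [[261.0, 282.6], [264.2, 279.4]]
0.04 [[261.1, 277.5], [264.2, 274.4]]
[0.5382475  0.15749636 0.006     ] stand near edge; top est y
```

Call:
drive_tool([
  [0.06,[0,0,0.002],[0,0,0]],
  [0.06,[0,0,0.004],[0,0,0]],
  [0.06,[0,0,0.005],[0,0,0]],
  [0.06,[0,0,0.005],[0,0,0]],
])

```text
time: 6.9
tool_pos: [0.5309, 0.1341, 0.0151]
ee_rot: [-3.142, -0.0, 2.967]
wrist_force: [-0.4, -0.2, 0.0]
width: 0.0599
finger_force: 0.0
```

Call:
drive_tool([
  [0.06,[0,0,0.002],[0,0,0]],
  [0.06,[0,0,0.004],[0,0,0]],
  [0.06,[0,0,0.004],[0,0,0]],
])

```text
time: 7.28
tool_pos: [0.5308, 0.1341, 0.011]
ee_rot: [-3.141, -0.001, 2.967]
wrist_force: [-0.6, -1.1, -0.2]
width: 0.0599
finger_force: 0.0
```

```bash
python3 - <<'E'
from h import *
im=imaging.snapshot('side');print(robot.get_obs()['wrist_force'])
for u in(259,263,267):print(u,im[272:296,u].astype(int).sum(1)//3)
snap('side','s7.png',(225,170,305,310),4)
E
```

```text
[-0.62074431 -0.72928266 -0.17140686]
259 [152 152 152 151 152 152 152 152 152 152 152 151 152 151 144 129 114  91
  58  41  40  39  41  42]
263 [153 152 152 153 152 153 152 152 152 153 152 152 153 152 152 145 129 114
  90  57  41  39  41  40]
267 [130 130 130 129 129 130 130 130 131 130 130 130 131 130 130 130 129 125
 117  92  58  42  40  40]
```

View pics/s7.png

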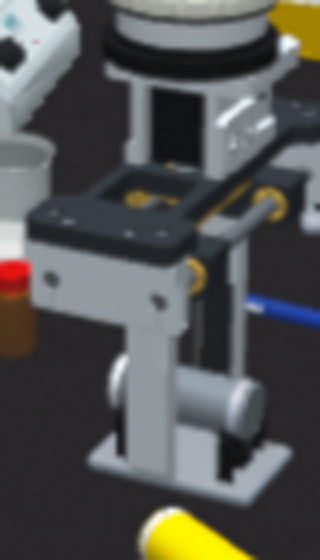

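Call:
drive_tool([
  [0.04,[0,0,0.001],[0,0,0]],
  [0.03,[0,0,0.001],[0,0,0]],
  [0.02,[0,0,0.001],[0,0,0]],
  [0.015,[0,0,0.001],[0,0,0]],
  [0.015,[0,0,0.001],[0,0,0]],
])

```text
time: 8.0
tool_pos: [0.5313, 0.1349, 0.0105]
ee_rot: [3.14, 0.0, 2.967]
wrist_force: [1.0, 3.0, 0.2]
width: 0.025
finger_force: 30.0
```

Call:
drive_tool([
  [0.015,[0,0,0],[0,0,0]],
  [0.015,[0,0,0],[0,0,0]],
])

```text
time: 8.25
tool_pos: [0.5313, 0.1349, 0.0105]
ee_rot: [3.14, 0.001, 2.967]
wrist_force: [0.1, 3.8, 0.5]
width: 0.0252
finger_force: 30.0
```

Call:
drive_tool([
  [0.015,[0,0,-0.01],[0,0,0]],
  [0.015,[0,0,-0.035],[0,0,0]],
  [0.015,[0,0,-0.075],[0,0,0]],
  [0.015,[0,0,-0.12],[0,0,0]],
  [0.015,[0,0,-0.12],[0,0,0]],
])

```text
time: 8.88
tool_pos: [0.5337, 0.1336, 0.1354]
ee_rot: [3.14, 0.009, 2.966]
wrist_force: [0.4, -0.2, -0.1]
width: 0.0249
finger_force: 30.0
```

```bash
cat >> h.py <<'E'
ORG=np.array([.46653,-.18767,0]);YAW=-2.8253;CT=np.array([0,0,-.0235])  # dock; cell centre in tool
def tool_for(cx,cz,th,off=0,cy=0):
    """cell centre dock coords mm, tilt deg -> tool pos, rpy. button=-tool x"""
    Rd=R.from_euler('z',YAW); a=np.array([np.cos(np.radians(th)),0,np.sin(np.radians(th))])
    y=np.array([0,1,0]);X=-a;Y=y;Z=np.cross(X,Y)   # tool axes in dock frame
    if Z[2]>0: Y=-y;Z=np.cross(X,Y)
    Rt=Rd*R.from_matrix(np.c_[X,Y,Z]); c=ORG+Rd.apply(np.array([cx+off,cy,cz])/1e3)
    return c-Rt.apply(CT),Rt.as_euler('xyz')
def cell(o=None):
    o=o or robot.get_obs();T=R.from_euler('xyz',o['ee_rot']);Rd=R.from_euler('z',YAW)
    c=o['tool_pos']+T.apply(CT);a=Rd.inv().apply(T.apply([-1,0,0]));f=Rd.inv().apply(o['wrist_force'])
    p=Rd.inv().apply(c-ORG)*1e3
    print('cell dock mm',p.round(1),'axis tilt',np.degrees(np.arcsin(a[2])).round(1),'yawerr',np.degrees(np.arctan2(a[1],a[0])).round(1),'F dock',f.round(1),'w',round(o['width'],4),'t',o['time'])
E
python3 - <<'E'
from h import *
cell();o=robot.get_obs()
im=imaging.snapshot('side')
c=o['tool_pos']+[0,0,.0235];print(c,proj('side',c),proj('side',c-[.033,-.006,0]))
for cx,cz,th in((0,150,0),(-5,80,28)):
    p,r=tool_for(cx,cz,th,-5);print(p,r,delta(p,r))
E
```

```text
cell dock mm [-163.6 -284.5  158.9] axis tilt 0.5 yawerr 151.8 F dock [-0.3  0.4 -0.1] w 0.0249 t 8.875
[0.53370668 0.13357987 0.15891208] [270.96972285 204.69889542] [288.98422432 207.95354358]
[ 0.47128198 -0.18611477  0.1265    ] [3.14159265 0.         0.31629265] (array([ 0.0041, -0.3253,  0.0058]), array([5.40e-03, 1.40e-03, 2.65e+00]))
[ 0.46554864 -0.18799118  0.05925073] [3.14159265 0.48869219 0.31629265] (array([ 0.0097, -0.3282,  0.0731]), array([ 0.6487, -0.1601,  2.5795]))
```

Call:
drive_tool([
  [0.015,[0,-0.02,0],[0,0,0.18]],
  [0.015,[0,-0.045,0],[0,0,0.36]],
  [0.015,[0,-0.07,0],[0,0,0.54]],
  [0.015,[0,-0.095,0],[0,0,0.72]],
  [0.015,[0,-0.12,0],[0,0,0.9]],
])

```text
time: 9.55
tool_pos: [0.5082, 0.0148, 0.1276]
ee_rot: [-3.137, -0.002, 2.061]
wrist_force: [-0.1, -0.1, -0.8]
width: 0.025
finger_force: 30.0
```

```bash
python3 - <<'E'
from h import *
print(delta(*tool_for(0,150,0,-5)))
E
```

```text
(array([-0.1599, -0.1271,  0.0014]), array([-0.0054,  0.0028,  1.7443]))
```

Call:
drive_tool([
  [0.015,[-0.016,-0.013,0],[0,0,0.18]],
  [0.015,[-0.032,-0.026,0],[0,0,0.36]],
  [0.015,[-0.048,-0.038,0],[0,0,0.54]],
  [0.015,[-0.064,-0.051,0],[0,0,0.72]],
  [0.015,[-0.08,-0.064,0],[0,0,0.9]],
])

```text
time: 10.18
tool_pos: [0.4899, -0.0855, 0.1276]
ee_rot: [-3.136, 0.002, 1.161]
wrist_force: [0.8, -0.6, -1.7]
width: 0.0254
finger_force: 30.0
```

```bash
python3 - <<'E'
from h import *
print(delta(*tool_for(0,150,0,-5)))
E
```

```text
(array([-0.0997,  0.023 ,  0.0011]), array([-0.0041,  0.0037,  0.8443]))
```

Call:
drive_tool([
  [0.015,[-0.02,0.005,0],[0,0,0.18]],
  [0.015,[-0.04,0.009,0],[0,0,0.36]],
  [0.015,[-0.06,0.014,0],[0,0,0.54]],
  [0.015,[-0.08,0.018,0],[0,0,0.72]],
  [0.015,[-0.1,0.023,0],[-0.004,0.004,0.844]],
])

```text
time: 10.8
tool_pos: [0.4718, -0.1862, 0.1275]
ee_rot: [-3.14, -0.001, 0.318]
wrist_force: [-0.1, -0.0, -0.2]
width: 0.0252
finger_force: 30.0
```

```bash
python3 - <<'E'
from h import *
cell()
for th in(10,20,28):print(delta(*tool_for(-5,110,th,-5)))
E
```

```text
cell dock mm [ -5.5   0.3 151. ] axis tilt -0.0 yawerr 0.1 F dock [ 0.1  0.  -0.2] w 0.0252 t 10.8
(array([ 0.0004, -0.0002,  0.0406]), array([-0.0011, -0.1754,  0.0019]))
(array([-0.0036, -0.0002,  0.0396]), array([-0.0009, -0.3499,  0.002 ]))
(array([-0.0066, -0.0002,  0.0382]), array([-0.0008, -0.4896,  0.0021]))
```

Call:
drive_tool([
  [0.015,[0.0,0,0.02],[0,-0.17,0]],
  [0.015,[-0.003,0,0.038],[0,-0.34,0]],
  [0.015,[-0.0066,0,0.0382],[0,-0.489,0.002]],
  [0.015,[-0.0066,0,0.0382],[0,-0.489,0.002]],
  [0.015,[-0.0066,0,0.0382],[0,-0.489,0.002]],
])

```text
time: 11.42
tool_pos: [0.467, -0.188, 0.0913]
ee_rot: [3.14, 0.484, 0.32]
wrist_force: [-0.1, 0.3, 0.1]
width: 0.0249
finger_force: 30.0
```

```bash
python3 - <<'E'
from h import *
cell();o=robot.get_obs()
s=imaging.snapshot('side')[:,:,::-1];t=imaging.snapshot('top')[:,:,::-1]
f=lambda a,x,y,w,h,k:cv2.resize(a[y:y+h,x:x+w],None,fx=k,fy=k,interpolation=cv2.INTER_CUBIC)
c=np.zeros((600,800,3),np.uint8);c[:600,:480]=f(s,285,140,80,100,6);c[:400,490:790]=f(t,285,200,75,100,4)
cv2.imwrite('pics/c8.png',c)
for name,CTt in(('CT',CT),('zbias',np.array([0,0,.0095]))):
    T=R.from_euler('xyz',o['ee_rot']);b=np.array([0,0,0 if name=='CT' else .033])
    for d in(-.035,0,.033):
        P=o['tool_pos']+b+T.apply(CTt+[d,0,0]);print(name,d,P.round(4),'side',((proj('side',P)+.5-[285,140])*6).round(),'top',((proj('top',P)+.5-[285,200])*4+[490,0]).round())
E
```

```text
cell dock mm [-11.2   0.4 112.1] axis tilt 27.7 yawerr 0.2 F dock [-0.  -0.3  0.1] w 0.0249 t 11.425
CT -0.035 [ 0.4479 -0.1943  0.1284] side [367. 193.] top [677. 271.]
CT 0 [ 0.4773 -0.1846  0.1121] side [283. 234.] top [653. 211.]
CT 0.033 [ 0.5051 -0.1754  0.0968] side [205. 273.] top [632. 158.]
zbias -0.035 [ 0.4334 -0.1992  0.1322] side [407. 183.] top [688. 301.]
zbias 0 [ 0.4628 -0.1895  0.1159] side [324. 225.] top [664. 240.]
zbias 0.033 [ 0.4905 -0.1803  0.1006] side [245. 264.] top [642. 186.]
```

View pics/c8.png

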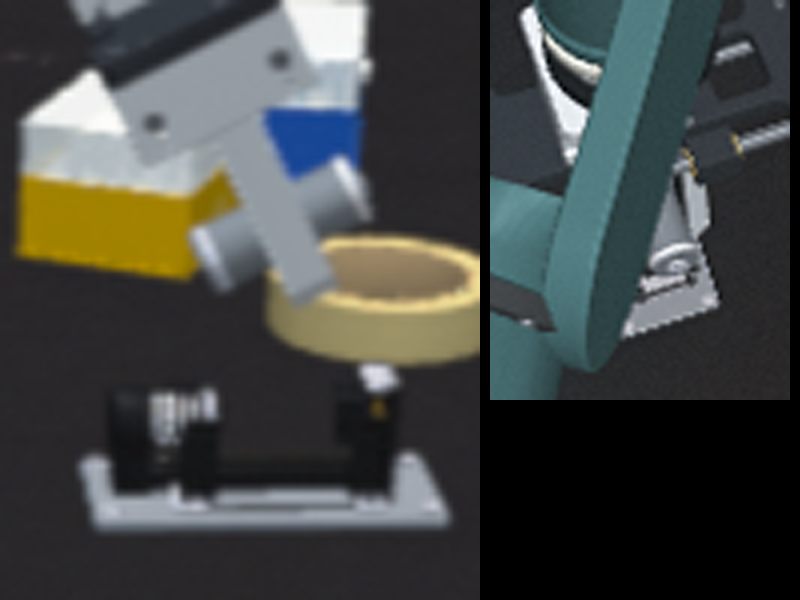

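```bash
python3 - <<'E'
from h import *
for cx,cz in((6,80),(6,58)):print(delta(*tool_for(cx,cz,28)))
E
```

```text
(array([ 0.0002, -0.0012,  0.038 ]), array([ 0.0047, -0.007 ,  0.0015]))
(array([ 0.0104, -0.0012,  0.0575]), array([ 0.0047, -0.007 ,  0.0015]))
```

Call:
drive_tool([
  [0.015,[0,-0.001,0.02],[0,-0.007,0]],
  [0.015,[0,-0.001,0.036],[0,-0.007,0]],
  [0.015,[0.005,-0.001,0.047],[0,-0.007,0]],
  [0.015,[0.01,-0.001,0.0565],[0,-0.007,0]],
  [0.015,[0.01,-0.001,0.0565],[0,-0.007,0]],
])

```text
time: 12.15
tool_pos: [0.451, -0.1921, 0.0401]
ee_rot: [3.139, 0.491, 0.318]
wrist_force: [-1.4, 3.9, 10.8]
width: 0.0251
finger_force: 39.7
```

```bash
python3 - <<'E'
from h import *
cell()
for cx in(4,2,0,-2,-4,-6):print(cx,delta(*tool_for(cx,58,28)))
E
```

```text
cell dock mm [ 5.1 -0.7 60.8] axis tilt 28.2 yawerr 0.1 F dock [ 0.1 -4.2 10.8] w 0.0251 t 12.15
4 (array([0.0023, 0.0006, 0.002 ]), array([0.0038, 0.0027, 0.0018]))
2 (array([0.0041, 0.0006, 0.001 ]), array([0.0038, 0.0027, 0.0018]))
0 (array([0.0059, 0.0006, 0.0001]), array([0.0038, 0.0027, 0.0018]))
-2 (array([ 0.0076,  0.0006, -0.0009]), array([0.0038, 0.0027, 0.0018]))
-4 (array([ 0.0094,  0.0006, -0.0018]), array([0.0038, 0.0027, 0.0018]))
-6 (array([ 0.0112,  0.0007, -0.0027]), array([0.0038, 0.0027, 0.0018]))
```

```bash
python3 - <<'E'
from h import *
o=robot.get_obs();Rd=R.from_euler('z',YAW)
print(Rd.inv().apply(o['wrist_force']).round(2),Rd.inv().apply(o['wrist_torque']).round(3))
im=imaging.snapshot('side')[:,:,::-1]
cv2.imwrite('pics/c9.png',im)
# find cell/finger outline pixels near: classify by brightness along some columns (crop 290..360,165..235)
g=cv2.cvtColor(im,cv2.COLOR_BGR2GRAY)[168:228:2,296:352:2]
for r in g:print(''.join(' .:-=+*#%@'[min(9,v//26)] for v in r))
E
```

```text
[ 0.15 -4.16 10.8 ] [-0.59  -1.058 -0.367]
#####=:::::::....:=+++=::...
*####*::::::....-+++++*-....
======::::....-++++++=+=....
======:.....-+++++++=-+*:...
======:...-+++++++++++++-...
=======:-+++++++++++++=-::::
=======+++++++++++++*#######
=======++++++++++++**+++++++
:::-==+=++--++++++++====++++
.......::++=+++=+++++=======
.........=+++=.:*+++*#*==#*=
.........:+=....=++++***+*%*
................:*++++++++#*
.................=++++*+++=+
................:=++++++==-=
..............-=++++++++----
.............-#*+++++++*-===
.............:*#+===+++**#%+
...........::.=#=---++++***-
.......=*=-=*.:==-::-+++*+. 
.......=++==*..:=:...=++==: 
.... ..-=-:..........:==:.  
....   :=:.  .........:.    
....   .:.   ...........    
.:+-   .:.   ...........   :
.-*+.  ...   ..........    -
.:*+.   .:   ...........   -
..+*---=+*:::++++******+-:-=
..=#*****#**===-----====+**+
..-***********++++++++++++++
```

Call:
drive_tool([
  [0.015,[-0.0015,0,-0.003],[0,0,0]],
  [0.015,[-0.0015,0,-0.003],[0,0,0]],
  [0.015,[-0.0015,0,-0.003],[0,0,0]],
])

```text
time: 12.58
tool_pos: [0.4513, -0.1924, 0.0409]
ee_rot: [3.139, 0.49, 0.32]
wrist_force: [-0.3, 2.6, 2.9]
width: 0.0255
finger_force: 33.8
```

```bash
python3 - <<'E'
from h import *
o=robot.get_obs();Rd=R.from_euler('z',YAW);cell(o)
print(Rd.inv().apply(o['wrist_force']).round(2),Rd.inv().apply(o['wrist_torque']).round(3))
E
```

```text
cell dock mm [ 4.9 -0.4 61.7] axis tilt 28.1 yawerr 0.2 F dock [-0.5 -2.5  2.9] w 0.0255 t 12.575
[-0.54 -2.52  2.87] [-0.36  -0.048 -0.182]
```

```bash
python3 - <<'E'
from h import *
T=R.from_euler('xyz',[3.14,.484,.32]);p=np.array([.467,-.188,.0913])
for y in(.013,.0255):
  for L in(0,.015,.02,.025,.03):
    P=p+T.apply(CT+[0,y,L]);print(y,L,((proj('side',P)+.5-[285,140])*6).round())
E
```

```text
0.013 0 [277. 224.]
0.013 0.015 [294. 257.]
0.013 0.02 [299. 268.]
0.013 0.025 [305. 279.]
0.013 0.03 [310. 290.]
0.0255 0 [272. 214.]
0.0255 0.015 [288. 246.]
0.0255 0.02 [294. 257.]
0.0255 0.025 [299. 268.]
0.0255 0.03 [304. 279.]
```

```bash
python3 - <<'E'
from h import *
for cx,cz in((4,70),(-1,66)):print(cx,delta(*tool_for(cx,cz,28)))
E
```

```text
4 (array([-0.0031,  0.0003, -0.0078]), array([0.0041, 0.0015, 0.0029]))
-1 (array([ 0.0032,  0.0003, -0.0066]), array([0.0041, 0.0015, 0.0029]))
```

Call:
drive_tool([
  [0.015,[-0.003,0,-0.007],[0,0,0]],
  [0.015,[-0.003,0,-0.009],[0,0,0]],
  [0.015,[0.003,0,-0.008],[0,0,0]],
  [0.015,[0.003,0,-0.008],[0,0,0]],
])

```text
time: 13.08
tool_pos: [0.457, -0.1904, 0.0456]
ee_rot: [3.14, 0.492, 0.32]
wrist_force: [-0.1, 0.0, -0.7]
width: 0.0253
finger_force: 30.0
```

```bash
python3 - <<'E'
from h import *
cell()
print(robot.get_obs()['wrist_torque'])
for cx,cz in((-1,66),(-3,66),(-5,66),(-7,66)):print(cx,delta(*tool_for(cx,cz,28)))
E
```

```text
cell dock mm [-1.2 -0.5 66.3] axis tilt 28.2 yawerr 0.2 F dock [ 0.1 -0.  -0.7] w 0.0253 t 13.075
[ 0.03881992 -0.15320026  0.00067049]
-1 (array([0.    , 0.0004, 0.0004]), array([0.0037, 0.0029, 0.0034]))
-3 (array([ 0.0018,  0.0004, -0.0006]), array([0.0037, 0.0029, 0.0034]))
-5 (array([ 0.0035,  0.0004, -0.0015]), array([0.0037, 0.0029, 0.0034]))
-7 (array([ 0.0053,  0.0004, -0.0024]), array([0.0037, 0.0029, 0.0034]))
```

Call:
drive_tool([
  [0.015,[0.0018,0,-0.0009],[0,0,0]],
  [0.015,[0.0035,0,-0.0019],[0,0,0]],
  [0.015,[0.0053,0,-0.0028],[0,0,0]],
  [0.015,[0.0053,0,-0.0028],[0,0,0]],
  [0.015,[0.0053,0,-0.0028],[0,0,0]],
])

```text
time: 13.7
tool_pos: [0.4628, -0.1887, 0.0463]
ee_rot: [3.139, 0.491, 0.32]
wrist_force: [-0.8, 0.4, -1.0]
width: 0.0252
finger_force: 30.0
```

```bash
python3 - <<'E'
from h import *
for i in range(5): cell();imaging.snapshot('top')
E
```

```text
cell dock mm [-7.2 -0.3 67.1] axis tilt 28.1 yawerr 0.2 F dock [ 0.6 -0.6 -1. ] w 0.0252 t 13.7
cell dock mm [-7.2 -0.3 67.1] axis tilt 28.1 yawerr 0.2 F dock [-0.5 -0.3 -1.2] w 0.0253 t 13.75
cell dock mm [-7.1 -0.3 67.1] axis tilt 28.1 yawerr 0.2 F dock [-0.3  0.4 -1.3] w 0.0251 t 13.8
cell dock mm [-7.1 -0.4 67.1] axis tilt 28.1 yawerr 0.2 F dock [-0.5 -0.1 -0.6] w 0.0247 t 13.85
cell dock mm [-7.2 -0.4 67.1] axis tilt 28.1 yawerr 0.2 F dock [ 0.3  0.1 -0.9] w 0.0255 t 13.9
```

Call:
drive_tool([
  [0.015,[0.0018,0,-0.0009],[0,0,0]],
  [0.015,[0.0035,0,-0.0019],[0,0,0]],
  [0.015,[0.0035,0,-0.0019],[0,0,0]],
  [0.015,[0.0035,0,-0.0019],[0,0,0]],
])

```text
time: 14.45
tool_pos: [0.4663, -0.1875, 0.0463]
ee_rot: [3.139, 0.492, 0.32]
wrist_force: [-1.3, -0.7, -1.3]
width: 0.0252
finger_force: 30.0
```

```bash
python3 - <<'E'
from h import *
for i in range(5): cell();imaging.snapshot('top')
E
```

```text
cell dock mm [-10.9  -0.4  67. ] axis tilt 28.2 yawerr 0.2 F dock [ 1.4  0.3 -1.3] w 0.0252 t 14.45
cell dock mm [-11.   -0.4  67.1] axis tilt 28.2 yawerr 0.2 F dock [ 2.6 -0.9 -0.7] w 0.0254 t 14.5
cell dock mm [-11.   -0.4  67. ] axis tilt 28.2 yawerr 0.2 F dock [ 2.   1.3 -1.8] w 0.0253 t 14.55
cell dock mm [-11.   -0.4  67.1] axis tilt 28.1 yawerr 0.2 F dock [ 1.5 -0.9 -0.8] w 0.0255 t 14.6
cell dock mm [-11.   -0.4  67.1] axis tilt 28.1 yawerr 0.2 F dock [ 1.9 -0.6 -0.9] w 0.0251 t 14.65
```

```bash
cat >> h.py <<'E'
OFF=-4.8
def wp(th,cz,d,cy=0):
    t=np.radians(th);h=np.linspace(-13,13,521);x=-33*np.cos(t)-h*np.sin(t);z=cz-33*np.sin(t)+h*np.cos(t)
    return tool_for(-30+OFF-d-x[(z<46)&(z>22)].min(),cz,th,0,cy)
def plan(*W):
    for w in W:
        print(w,*[v.tolist() for v in delta(*wp(*w))])
E
python3 - <<'E'
from h import *
cell();plan((28,67,2.4),(28,62,5),(28,58,7),(26,56,9),(24,54,11))
E
```

```text
cell dock mm [-11.   -0.4  67.1] axis tilt 28.1 yawerr 0.2 F dock [1.6 0.3 0.1] w 0.0252 t 14.7
(28, 67, 2.4) [0.0001, 0.0003, 0.0001] [0.0041, 0.0024, 0.0029]
(28, 62, 5) [0.0024, 0.0003, 0.0045] [0.0041, 0.0024, 0.0029]
(28, 58, 7) [0.0041, 0.0003, 0.0081] [0.0041, 0.0024, 0.0029]
(26, 56, 9) [0.0069, 0.0003, 0.0093] [0.0041, 0.0373, 0.0029]
(24, 54, 11) [0.0098, 0.0003, 0.0104] [0.004, 0.0722, 0.003]
```

Call:
drive_tool([
  [0.015,[0.0012,0,0.0022],[0,0.002,0]],
  [0.015,[0.0024,0,0.0045],[0,0.002,0]],
  [0.015,[0.0041,0,0.0081],[0,0.002,0]],
  [0.015,[0.0041,0,0.0081],[0,0.002,0]],
  [0.015,[0.0041,0,0.0081],[0,0.002,0]],
])

```text
time: 15.32
tool_pos: [0.466, -0.1878, 0.0373]
ee_rot: [3.139, 0.49, 0.319]
wrist_force: [-4.1, -1.8, 3.9]
width: 0.0256
finger_force: 30.0
```

```bash
python3 - <<'E'
from h import *
for i in range(4): cell();imaging.snapshot('top')
plan((28,58,7),(26,56,9),(24,54,10),(24,54,11))
E
```

```text
cell dock mm [-10.5  -0.2  58. ] axis tilt 28.1 yawerr 0.2 F dock [4.4 0.4 3.9] w 0.0256 t 15.325
cell dock mm [-10.6  -0.2  58.1] axis tilt 28.0 yawerr 0.2 F dock [4.4 1.5 3.4] w 0.0253 t 15.375
cell dock mm [-10.7  -0.1  58.1] axis tilt 28.0 yawerr 0.2 F dock [3.8 0.9 4.3] w 0.0254 t 15.425
cell dock mm [-10.7  -0.2  58.1] axis tilt 28.0 yawerr 0.2 F dock [4.5 1.2 4.1] w 0.0251 t 15.475
(28, 58, 7) [0.0001, 0.0001, 0.0] [0.0044, 0.0005, 0.0027]
(26, 56, 9) [0.0029, 0.0001, 0.0012] [0.0044, 0.0354, 0.0028]
(24, 54, 10) [0.0049, 0.0001, 0.0028] [0.0043, 0.0703, 0.0029]
(24, 54, 11) [0.0058, 0.0001, 0.0023] [0.0043, 0.0703, 0.0029]
```

```bash
python3 - <<'E'
from h import *
o=robot.get_obs();T=R.from_euler('xyz',o['ee_rot'])
im=imaging.snapshot('side');g=im.astype(int).sum(2)//3
print('u0=300 v0=165')
for v in range(165,212):print(v,''.join(' .:-=+*#%@'[min(9,x//26)] for x in g[v,300:362]))
for d in([.033,0,0],[.033,0,-.013],[.033,0,.013],[-.033,0,0],[-.033,0,-.013],[-.033,0,.013]):
    print(d,proj('side',o['tool_pos']+T.apply(CT+d)).round(1))
E
```

```text
u0=300 v0=165
165 ==+++++-:::::::::::::::.......:-----------:--.................
166 --=++-::::::::::::::::.......:==------------:.................
167 ::--::::::::::::::::.......:-=++=------------.................
168 :::::::::::::::::........:-==++++-----------:.................
169 :::::::::::::::........:-==++++++=----------:.................
170 ::-:::::::::::.......:-==+++++++*+-:::::---::.................
171 ::::::::::::.......:-==+++++++++++-:..........................
172 :::::::--:.......:-==++++*+++++++*=:..........................
173 :::::::::......:-==+++++++++++==+++-..........................
174 ::::::.......:-==++++++++++++---++*=:.........................
175 ::::.......:-==+++++*+*++++++---=+++-.........................
176 :........:-==+++**+++++++++++===+++*=:........................
177 :.......-==+++++*+++++++++++++++++++=:........................
178 -.....:-=++++++++++*++++++++++++++++=:...::::::::::...........
179 -::::-=++++++++++++++++++++++++++===----============---::.....
180 -====+++++++++++*+++++++++++++++=-==++######**#######**+=---:.
181 -=+++++*++
[... 1551 characters left out ...]
*====---+*++++++++-......:+#*+-:..........
205 ...........:::--=+*#*==-----+**+++++++=:......:--:............
206 .....:....:-==++#*+++=----::-=++++++++=:.......... ...........
207 ..........:-===+#*==+=--:::::-=++++++++-..    .:.. ...........
208 ...........-===+#+=-==-:::...:=++++++++=:.    .::. ...........
209 ... .......-===-==::---:......:=++++++=-:.    .... ...........
210 ...  ......-===:......:.......:-++++===-:.         ...........
211 ...     ...-===:     ..........:=+===-:..          ...........
[0.033, 0, 0] [317.9 207.5]
[0.033, 0, -0.013] [315.4 202.9]
[0.033, 0, 0.013] [320.3 212.1]
[-0.033, 0, 0] [343.6 194.6]
[-0.033, 0, -0.013] [341.3 189.9]
[-0.033, 0, 0.013] [346.  199.3]
```

Call:
drive_tool([
  [0.015,[0.0029,0,0.0012],[0,0.035,0]],
  [0.015,[0.0049,0,0.0028],[0,0.07,0]],
  [0.015,[0.0049,0,0.0028],[0,0.07,0]],
  [0.015,[0.0049,0,0.0028],[0,0.07,0]],
])

```text
time: 16.08
tool_pos: [0.4687, -0.187, 0.0334]
ee_rot: [3.138, 0.42, 0.319]
wrist_force: [-6.3, -2.8, 6.6]
width: 0.0252
finger_force: 30.0
```

```bash
python3 - <<'E'
from h import *
for i in range(4): cell();imaging.snapshot('top')
plan((24,54,10),(24,54,11),(24,54,12))
E
```

```text
cell dock mm [-11.9  -0.1  54.9] axis tilt 24.0 yawerr 0.2 F dock [6.9 0.7 6.6] w 0.0252 t 16.075
cell dock mm [-11.9  -0.1  54.9] axis tilt 24.0 yawerr 0.2 F dock [5.4 0.5 6.9] w 0.0256 t 16.125
cell dock mm [-11.9  -0.1  54.9] axis tilt 24.0 yawerr 0.2 F dock [6.2 0.9 7.2] w 0.0256 t 16.175
cell dock mm [-11.9  -0.1  54.9] axis tilt 24.0 yawerr 0.2 F dock [6.2 1.4 7. ] w 0.0253 t 16.225
(24, 54, 10) [0.0007, -0.0, 0.0007] [0.0045, 0.0009, 0.0025]
(24, 54, 11) [0.0016, -0.0, 0.0003] [0.0045, 0.0009, 0.0025]
(24, 54, 12) [0.0025, -0.0, -0.0001] [0.0045, 0.0009, 0.0025]
```

Call:
drive_tool([
  [0.015,[0.0008,0,-0.0008],[0,0,0]],
  [0.015,[0.0016,0,-0.0013],[0,0,0]],
  [0.015,[0.0016,0,-0.0013],[0,0,0]],
])

```text
time: 16.65
tool_pos: [0.4702, -0.1865, 0.0337]
ee_rot: [3.138, 0.421, 0.319]
wrist_force: [-6.2, -3.5, 6.0]
width: 0.0248
finger_force: 30.0
```

```bash
python3 - <<'E'
from h import *
for i in range(3): cell();imaging.snapshot('top')
plan((24,54,11))
o=robot.get_obs();T=R.from_euler('xyz',o['ee_rot']);Rd=R.from_euler('z',YAW);print('tq',Rd.inv().apply(o['wrist_torque']).round(3))
im=imaging.snapshot('side');g=im.astype(int).sum(2)//3
for v in range(182,212):print(v,''.join(' .:-=+*#%@'[min(9,x//26)] for x in g[v,306:354]))
for d in([.033,0,0],[.033,0,-.013],[.033,0,.013],[-.033,0,0],[-.033,0,-.013],[-.033,0,.013]):
    print(d,proj('side',o['tool_pos']+T.apply(CT+d)).round(1))
E
```

```text
cell dock mm [-13.5  -0.1  55.2] axis tilt 24.1 yawerr 0.2 F dock [7.  1.4 6. ] w 0.0248 t 16.65
cell dock mm [-13.5  -0.1  55.2] axis tilt 24.1 yawerr 0.2 F dock [7.2 1.4 6.5] w 0.0256 t 16.7
cell dock mm [-13.5  -0.1  55.2] axis tilt 24.1 yawerr 0.2 F dock [7.5 0.7 6.9] w 0.0252 t 16.75
(24, 54, 11) [0.0004, -0.0, 0.0012] [0.0042, 0.002, 0.0025]
tq [ 0.168 -1.44  -0.006]
182 ++++++++*+++++++++*++*++**####*+=++=+==+++++++++
183 ++++==+++++++++*++++*+++*###%#==================
184 +++---=+++*++++++++**+--*###*+==================
185 +++---=+++++++++++++++--+###*+==================
186 =++===++++++++++++++++-:=*###*==================
187 -++++***++++++++++++++=--+*###*++===============
188 :=+++++++++=-=*++++++++--==+#####*++============
189 .-++++===-::.:=++++++++=====+**###****+=========
190 .:=+++=::....:=++++++++++=====+++*#####**#******
191 ..-==-:.......:=++++++++========+%%#++****######
192 ...::.........:-+++++++++=====+++#%#++++++++++++
193 ...............:=++++++++===++++*#%%*+++++++++++
194 ...............:=++++++++++++*****%%#*++++++++++
195 ...............:=*+++++++******
[... 354 characters left out ...]
++++++**+++++++=--::::..:+#%##+:..
203 ........:=##*++++===+++++++++=-:::.....-*%%#*-..
204 ........:=*##+=======++++++++=:........:+#*+-:..
205 ....::.:-=+*#+===----+++++++++-.........:--:....
206 ....-=---+++*+=------=++++++++=:............ ...
207 ...:=+--=**=++=---:::-=++++++++-:...    .... ...
208 ....-=---**-==--::::::=++++++++=:...    .::. ...
209 ....:-:--+=:---:::...:=+++++++++-...    .... ...
210 ....--:-:::...........:=+++++++=-..          ...
211    .-=--:..    .......:=+++++===-..          ...
[0.033, 0, 0] [316.2 207.9]
[0.033, 0, -0.013] [314.2 203. ]
[0.033, 0, 0.013] [318.3 212.6]
[-0.033, 0, 0] [342.8 196.6]
[-0.033, 0, -0.013] [340.8 191.8]
[-0.033, 0, 0.013] [344.7 201.5]
```

```bash
python3 - <<'E'
from h import *
plan((24,55,12),(22,54,12),(20,52.8,12),(18,51.5,12),(16,50.3,12))
E
```

```text
(24, 55, 12) [0.0013, 0.0, -0.0004] [0.0043, 0.002, 0.0025]
(22, 54, 12) [0.0022, 0.0, 0.0006] [0.0042, 0.0369, 0.0025]
(20, 52.8, 12) [0.0033, 0.0, 0.0018] [0.0042, 0.0719, 0.0026]
(18, 51.5, 12) [0.0044, 0.0, 0.003] [0.0041, 0.1068, 0.0027]
(16, 50.3, 12) [0.0055, 0.0, 0.0041] [0.0041, 0.1417, 0.0028]
```

Call:
drive_tool([
  [0.015,[0.0013,0,-0.0004],[0,0,0]],
  [0.015,[0.0022,0,0.0006],[0,0.037,0]],
  [0.015,[0.0033,0,0.0018],[0,0.072,0]],
  [0.015,[0.0033,0,0.0018],[0,0.072,0]],
])

```text
time: 17.35
tool_pos: [0.4717, -0.186, 0.0306]
ee_rot: [3.138, 0.349, 0.319]
wrist_force: [-6.4, -4.3, 5.1]
width: 0.0253
finger_force: 30.0
```

```bash
python3 - <<'E'
from h import *
for i in range(3): cell();imaging.snapshot('top')
plan((20,52.8,12),(18,51.5,12),(16,50.3,12),(14,49,12))
E
```

```text
cell dock mm [-13.5  -0.   52.7] axis tilt 20.0 yawerr 0.1 F dock [7.4 2.1 5.1] w 0.0253 t 17.35
cell dock mm [-13.6  -0.   52.7] axis tilt 20.0 yawerr 0.1 F dock [7.8 0.6 5. ] w 0.0252 t 17.4
cell dock mm [-13.6  -0.   52.7] axis tilt 20.0 yawerr 0.1 F dock [8.4 0.7 5. ] w 0.0253 t 17.45
(20, 52.8, 12) [0.0004, -0.0001, -0.0003] [0.0041, 0.0006, 0.0026]
(18, 51.5, 12) [0.0014, -0.0001, 0.001] [0.004, 0.0355, 0.0026]
(16, 50.3, 12) [0.0025, -0.0001, 0.0021] [0.004, 0.0704, 0.0027]
(14, 49, 12) [0.0036, -0.0001, 0.0034] [0.0039, 0.1053, 0.0028]
```

Call:
drive_tool([
  [0.015,[0.001,0,0.0001],[0,0.018,0]],
  [0.015,[0.0021,0,0.0008],[0,0.036,0]],
  [0.015,[0.0032,0,0.0019],[0,0.07,0]],
  [0.015,[0.0032,0,0.0019],[0,0.07,0]],
])

```text
time: 18.0
tool_pos: [0.4738, -0.1854, 0.0277]
ee_rot: [3.139, 0.28, 0.319]
wrist_force: [-8.5, -4.1, 4.5]
width: 0.0254
finger_force: 30.0
```

```bash
python3 - <<'E'
from h import *
for i in range(3): cell();imaging.snapshot('top')
plan((16,50.3,12.7),(14,49,12.7),(12,47.5,12.7),(10,45.5,12.7),(8,43,12.7))
o=robot.get_obs();T=R.from_euler('xyz',o['ee_rot'])
im=imaging.snapshot('side');g=im.astype(int).sum(2)//3
for v in range(188,216):print(v,''.join(' .:-=+*#%@'[min(9,x//26)] for x in g[v,306:354]))
for d in([.033,0,-.013],[.033,0,.013],[-.033,0,-.013],[-.033,0,.013]):
    print(d,proj('side',o['tool_pos']+T.apply(CT+d)).round(1))
E
```

```text
cell dock mm [-14.1  -0.   50.3] axis tilt 16.0 yawerr 0.2 F dock [9.4 1.2 4.5] w 0.0254 t 18.0
cell dock mm [-14.2   0.   50.3] axis tilt 16.0 yawerr 0.2 F dock [9.  1.9 6.1] w 0.0251 t 18.05
cell dock mm [-14.2   0.   50.3] axis tilt 16.1 yawerr 0.2 F dock [9.6 0.7 5.8] w 0.0252 t 18.1
(16, 50.3, 12.7) [0.0002, -0.0001, -0.0001] [0.0039, 0.0009, 0.0028]
(14, 49, 12.7) [0.0012, -0.0001, 0.0012] [0.0038, 0.0358, 0.0029]
(12, 47.5, 12.7) [0.0023, -0.0001, 0.0026] [0.0038, 0.0707, 0.0029]
(10, 45.5, 12.7) [0.0035, -0.0001, 0.0045] [0.0037, 0.1056, 0.003]
(8, 43, 12.7) [0.0048, -0.0001, 0.0069] [0.0037, 0.1406, 0.0031]
188 ....:=+++++++++++++++++++==*#####*+=============
189 .....-+++=---:-=+++++++++===+**###****+=========
190 .....:---:....:-=+++++++++=====++***###**#******
191 ...............-++++++++*+=======+++++****######
192 ...............-=+++++++++=========+++++++++++++
193 ...............:=+++++++++========++++++++++++++
194 ...............:-=+++++++++=====++*#++++++++++++
195 ................-=+++++++*+==++++*%%#+++++++++++
196 ................-=++++++++++++****#%%+++++++++++
[... 439 characters left out ...]
*#*+=======++++++++=-::::::::.:--:....
206 .....-==**+**===----=++++++++=::::.......... ...
207 ....:=**#*=++=------=*+++++++=:.....    .:.. ...
208 ....:=*+#*===-----::-++++++++=:.....    .::. ...
209 .....=++*+---:::::::-+++++++++-....     .... ...
210 .....=+-=-.........:-+*+++++++-....          ...
211   ...=+-=:.    .....-+**++++++=:...          ...
212    .:==--...   .....:-++++++++=:...          ...
213    .:-==:.     ......:=++++++=-:....         ...
214     .::::.     ......:=+++====-:......       ...
215     ......     .......-=====--:.......      .:-=
[0.033, 0, -0.013] [313.9 203. ]
[0.033, 0, 0.013] [316.5 213.1]
[-0.033, 0, -0.013] [341.7 195.3]
[-0.033, 0, 0.013] [344.1 205.5]
```

Call:
drive_tool([
  [0.015,[0.0005,0,0.0006],[0,0.018,0]],
  [0.015,[0.001,0,0.0012],[0,0.036,0]],
  [0.015,[0.0016,0,0.0019],[0,0.053,0]],
  [0.015,[0.0021,0,0.0027],[0,0.071,0]],
  [0.015,[0.0021,0,0.0027],[0,0.071,0]],
])

```text
time: 18.82
tool_pos: [0.4752, -0.185, 0.0245]
ee_rot: [3.139, 0.209, 0.319]
wrist_force: [-8.8, -2.7, 5.8]
width: 0.0253
finger_force: 30.0
```

```bash
python3 - <<'E'
from h import *
for i in range(3): cell();imaging.snapshot('top')
plan((12,47.5,12.7),(10,45.5,12.5),(8,43,12.5),(6,41,12.5))
o=robot.get_obs();T=R.from_euler('xyz',o['ee_rot'])
im=imaging.snapshot('side');g=im.astype(int).sum(2)//3
for v in range(192,212):print(v,''.join(' .:-=+*#%@'[min(9,x//26)] for x in g[v,306:354]))
for d in([.033,0,-.013],[.033,0,.013],[-.033,0,-.013],[-.033,0,.013]):
    print(d,proj('side',o['tool_pos']+T.apply(CT+d)).round(1))
E
```

```text
cell dock mm [-13.9   0.   47.5] axis tilt 12.0 yawerr 0.2 F dock [ 9.2 -0.1  5.8] w 0.0253 t 18.825
cell dock mm [-14.    0.   47.5] axis tilt 12.0 yawerr 0.2 F dock [9.1 1.5 6.3] w 0.0252 t 18.875
cell dock mm [-14.    0.1  47.5] axis tilt 12.0 yawerr 0.2 F dock [9.1 1.1 6. ] w 0.0251 t 18.925
(12, 47.5, 12.7) [0.0, -0.0001, -0.0] [0.0038, -0.0006, 0.0033]
(10, 45.5, 12.5) [0.0009, -0.0001, 0.002] [0.0037, 0.0343, 0.0033]
(8, 43, 12.5) [0.0021, -0.0002, 0.0044] [0.0037, 0.0692, 0.0034]
(6, 41, 12.5) [0.0033, -0.0002, 0.0063] [0.0036, 0.1041, 0.0035]
192 ...............:-=+++++++++========+++++++++++++
193 ...............:-=+++++++++=========++++++++++++
194 ................-==++++++++=======++++++++++++++
195 ................-==*++++++++======++++++++++++++
196 ................:=+*++++++*+====+++**+++++++++++
197 ................:-=+++++++*+=+++++#%%*++++++++++
198 ................:-=++++++++++******%@#++++++++++
199 .........:::::---=++++++++++******#%@#+=========
200 ........:=++=+++**+++++++++********#%#+=+=====--
201 ........-*##*******+*++++++*********%#+*%%#*=:..
202 ........-+###********++++++**+++++++##=*%%%#*:..
203 ........:+###**+++++++++++***+======+*=-*%%#*-..
204 ........:=*##++++++++++++++++====---=+-:+#*+-:..
205 .....::-=+*##+=======++++++++-------==-.:--:....
206 ....:===**+**=====--=++++++++--------=:..... ...
207 ....:=*+**=++=------=++++++++=-:::::--...:.. ...
208 ....:=*+#*===-------=+++++++*+:::........::. ...
209 .....=+=++---::::::--++++++**+:.....    .... ...
210 .....-=-=-:.....:::--=+++++++=:....          ...
211   ...=+--:.    ....-==+++++++=:....          ...
[0.033, 0, -0.013] [314.1 203.1]
[0.033, 0, 0.013] [316.  213.4]
[-0.033, 0, -0.013] [342.2 197.3]
[-0.033, 0, 0.013] [343.9 207.6]
```

Call:
drive_tool([
  [0.015,[0.0004,0,0.001],[0,0.017,0]],
  [0.015,[0.0009,0,0.002],[0,0.035,0]],
  [0.015,[0.0015,0,0.0032],[0,0.052,0]],
  [0.015,[0.0021,0,0.0044],[0,0.07,0]],
  [0.015,[0.0021,0,0.0044],[0,0.07,0]],
])

```text
time: 19.65
tool_pos: [0.4761, -0.1842, 0.0192]
ee_rot: [3.139, 0.139, 0.32]
wrist_force: [-7.8, -3.9, 3.9]
width: 0.0251
finger_force: 30.0
```

```bash
python3 - <<'E'
from h import *
for i in range(3): cell();imaging.snapshot('top')
plan((8,43,12.5),(6,41,12.5),(4,39,12.2),(3,37,12),(2,36,12))
o=robot.get_obs();T=R.from_euler('xyz',o['ee_rot'])
im=imaging.snapshot('side');g=im.astype(int).sum(2)//3
for v in range(194,214):print(v,''.join(' .:-=+*#%@'[min(9,x//26)] for x in g[v,306:354]))
for d in([.033,0,-.013],[.033,0,.013],[-.033,0,-.013],[-.033,0,.013]):
    print(d,proj('side',o['tool_pos']+T.apply(CT+d)).round(1))
E
```

```text
cell dock mm [-13.4  -0.3  42.5] axis tilt 7.9 yawerr 0.2 F dock [8.6 1.2 3.9] w 0.0251 t 19.65
cell dock mm [-13.5  -0.3  42.5] axis tilt 8.0 yawerr 0.2 F dock [8.6 0.8 5.2] w 0.0251 t 19.7
cell dock mm [-13.5  -0.3  42.5] axis tilt 8.0 yawerr 0.2 F dock [9.8 0.9 4. ] w 0.0254 t 19.75
(8, 43, 12.5) [-0.0001, 0.0002, -0.0005] [0.0027, -0.0007, 0.0038]
(6, 41, 12.5) [0.001, 0.0002, 0.0014] [0.0027, 0.0342, 0.0039]
(4, 39, 12.2) [0.002, 0.0002, 0.0034] [0.0026, 0.0691, 0.0039]
(3, 37, 12) [0.0025, 0.0002, 0.0054] [0.0026, 0.0866, 0.0039]
(2, 36, 12) [0.0032, 0.0002, 0.0063] [0.0025, 0.104, 0.0039]
194 ................:--=++++++++========++++++++++++
195 ................:--=++++++++========++++++++++++
196 ................:--=*+++++++========++++++++++++
197 ................:--=*++++++++=======++++++++++++
198 ................:--=++++++++=:--===+++++++++++++
199 ................:-==++++++++=::---=+**==========
200 ..........:::::::-==+++++++++==+++*#%#==+=====--
201 .........:=+====++++++++++++*******#@%=*#%#*=:..
202 ........:=*##******++++++++********#%%+*#%%%*:..
203 ........:=*##******+=+++++++********%%*=*%%#*-..
204 ........:=*##******+++++++++++++++++##*=+#*+-:..
205 .....:--=+*##*++++++=+++++++++++++++**+::--:....
206 ....:=*+#*+##*+++++=+++++++++=======+*=:.... ...
207 ....:+*+#*+**+======+*+++++++=------=+=..... ...
208 .....=++#*=++=------+*+++++++=------==-..::. ...
209 .....=++*+----::----=++++++++=----:--=:..... ...
210 .....=+=+-:.....::--=++++++++=::::::--.      ...
211   ..:=+-=:.    .:::--++++++++=:.......       ...
212    .:==--...  ...::--++++++++=:....          ...
213    .:--=-.     ...::-=+++++++=:......        ...
[0.033, 0, -0.013] [314.5 204.2]
[0.033, 0, 0.013] [315.6 214.6]
[-0.033, 0, -0.013] [342.9 200.2]
[-0.033, 0, 0.013] [343.7 210.7]
```

```bash
python3 - <<'E'
from h import *
for w in((6.5,40),(5,38),(4,36.5),(3.5,35)):print(w,*delta(*tool_for(-13.3,w[1],w[0])))
E
```

```text
(6.5, 40) [0.0007 0.0002 0.0025] [0.0027 0.0255 0.0038]
(5, 38) [0.0016 0.0002 0.0044] [0.0026 0.0517 0.0039]
(4, 36.5) [0.0022 0.0002 0.0059] [0.0026 0.0691 0.0039]
(3.5, 35) [0.0026 0.0002 0.0074] [0.0026 0.0779 0.0039]
```

Call:
drive_tool([
  [0.015,[0.0004,0,0.0012],[0,0.013,0]],
  [0.015,[0.0007,0,0.0025],[0,0.026,0]],
  [0.015,[0.0012,0,0.0035],[0,0.039,0]],
  [0.015,[0.0016,0,0.0044],[0,0.052,0]],
  [0.015,[0.0016,0,0.0044],[0,0.052,0]],
])

```text
time: 20.48
tool_pos: [0.477, -0.1837, 0.0142]
ee_rot: [3.14, 0.087, 0.32]
wrist_force: [-7.2, -3.3, 3.9]
width: 0.0252
finger_force: 30.0
```

```bash
python3 - <<'E'
from h import *
for i in range(3): cell();imaging.snapshot('top')
for w in((5,38),(4,36.5),(3.5,35),(3.5,34.3)):print(w,*delta(*tool_for(-13.3,w[1],w[0])))
o=robot.get_obs();T=R.from_euler('xyz',o['ee_rot'])
im=imaging.snapshot('side');g=im.astype(int).sum(2)//3
for v in range(196,220):print(v,''.join(' .:-=+*#%@'[min(9,x//26)] for x in g[v,306:354]))
for d in([.033,0,-.013],[.033,0,.013],[-.033,0,-.013],[-.033,0,.013]):
    print(d,proj('side',o['tool_pos']+T.apply(CT+d)).round(1))
E
```

```text
cell dock mm [-13.2  -0.5  37.6] axis tilt 5.0 yawerr 0.2 F dock [7.8 0.9 3.9] w 0.0252 t 20.475
cell dock mm [-13.3  -0.5  37.6] axis tilt 5.0 yawerr 0.2 F dock [7.8 1.6 3.8] w 0.0253 t 20.525
cell dock mm [-13.3  -0.5  37.6] axis tilt 5.0 yawerr 0.2 F dock [8.7 0.6 3. ] w 0.0255 t 20.575
(5, 38) [-0.0001  0.0005 -0.0004] [ 0.002  -0.0002  0.004 ]
(4, 36.5) [0.0005 0.0005 0.0011] [0.002  0.0172 0.0041]
(3.5, 35) [0.0008 0.0005 0.0026] [0.002  0.0259 0.0041]
(3.5, 34.3) [0.0009 0.0005 0.0033] [0.002  0.0259 0.0041]
196 ................:---=++++++++========+++++++++++
197 ................:---=++++++++========+++++++++++
198 .................--:=+++++++=---======++++++++++
199 .................--:=+++++++=:.:::--============
200 .................-=-=+++++++=:.....::::=+=====--
201 .................-=-=+++++++=:::::::-::*%%#*=:..
202 .........:-------====++++++++-======*+-+#%%#+:..
203 ........:=*##*++++*++*++++++++******%%+-*%%#+:..
204 ........-=+###*****++*++++++********%@*-+#*+-:..
205 .....:--+*+###*****++**+++++********%%*-:--:....
206 ....:=+*%**#%*+++++++*++++++++******#%*-.... ...
207 ....:=+*#***#*++++++++++++++++++++++*#*-.:.. ...
208 .....=++#*+*#*=======+++++++++======+*+:.::. ...
209 .....=+=+=-===--=====++++++++========+=..... ...
210 .....-=-=-.....:----=+++++++++------==:.     ...
211    ..-=-=:.    .:---=++++++++=------=-.      ...
212    .:==--...  ..:::-=++++++++=-::::---..     ...
213    .-===:.    ..::::-++++++++=::::::::.      ...
214     .::::.     ...::-++++++++-:.......       ...
215     ......     ....:-++++++++-........      .:-=
216     .::..      .....-++++++++=........      :=**
217    ......      .....-++++++**+:......       :=+*
218    ......      .....-=+++++++=:.....       .-+**
219        ..          .:=++++++=-.            .-+**
[0.033, 0, -0.013] [314.8 205.5]
[0.033, 0, 0.013] [315.3 216. ]
[-0.033, 0, -0.013] [343.2 202.9]
[-0.033, 0, 0.013] [343.5 213.4]
```

Call:
drive_tool([
  [0.015,[0.0001,0,0.001],[0,0.003,0]],
  [0.015,[0.0002,0,0.002],[0,0.006,0]],
  [0.015,[0.0002,0,0.0028],[0,0.009,0]],
  [0.015,[0.0002,0,0.0028],[0,0.009,0]],
])

```text
time: 21.18
tool_pos: [0.477, -0.1835, 0.0111]
ee_rot: [3.14, 0.078, 0.32]
wrist_force: [-7.9, -3.2, 3.2]
width: 0.0253
finger_force: 30.0
```

```bash
python3 - <<'E'
from h import *
for i in range(3): cell();imaging.snapshot('top')
im=imaging.snapshot('side');g=im.astype(int).sum(2)//3
for v in range(200,218):print(v,''.join(' .:-=+*#%@'[min(9,x//26)] for x in g[v,306:354]))
o=robot.get_obs();T=R.from_euler('xyz',o['ee_rot'])
for d in([.033,0,-.013],[-.033,0,-.013]):
    print(d,proj('side',o['tool_pos']+T.apply(CT+d)).round(1))
E
```

```text
cell dock mm [-13.   -0.7  34.6] axis tilt 4.5 yawerr 0.2 F dock [8.4 0.6 3.2] w 0.0253 t 21.175
cell dock mm [-13.1  -0.7  34.6] axis tilt 4.5 yawerr 0.2 F dock [ 8.4 -0.2  3.3] w 0.0254 t 21.225
cell dock mm [-13.   -0.7  34.6] axis tilt 4.5 yawerr 0.2 F dock [8.9 1.  1.9] w 0.0251 t 21.275
200 .................---=*+++++++-......:::=+====---
201 .................---=*+++++++-........:*%%#*=:..
202 .................---=**++++++-......:::+#%%#+:..
203 .........:----::--==+**++++++-------==:-*%%#+:..
204 ........:=+##++++++++**++++++++++++*%%+:+#*+-:..
205 .....::-+**##******+++++++++********%@*::--:....
206 ....:-=+#**###*****+++++++++********%%*:.... ...
207 ....:==+#**#%#*+**++++++++++********#%#-.:.. ...
208 .....-==*++*#*++++++++++++++**++++++*#*-.::. ...
209 .....=+=+=-=+=-=====++++++++*++++++++*+:.... ...
210 .....-===-..::.:-====+++++++++======+=-.     ...
211    ..-=--:.   .:----=++++++++=------=-:      ...
212    .-===-...  .:----=++++++++=------=-..     ...
213    .=*==:.     ::::-=++++++++=-::::---.      ...
214     ::::..     .::::-++++++++=::::::--.     ....
215     ......     ....:-++++++++-:.......      .:-=
216     .::..      .....-++++++++-........      :=**
217    ......      .....-++++++++=.......       :=+*
[0.033, 0, -0.013] [314.9 206.7]
[-0.033, 0, -0.013] [343.3 204.3]
```

Call:
drive_tool([
  [0.015,[-0.0015,0,0.0002],[0,0,0]],
  [0.015,[-0.003,0,0.0004],[0,0,0]],
  [0.015,[-0.0045,0,0.0006],[0,0,0]],
  [0.015,[-0.0045,0,0.0006],[0,0,0]],
])

```text
time: 21.88
tool_pos: [0.4738, -0.1846, 0.0111]
ee_rot: [3.14, 0.076, 0.321]
wrist_force: [-5.6, -1.6, 2.3]
width: 0.0254
finger_force: 30.0
```

```bash
python3 - <<'E'
from h import *
for i in range(3): cell();imaging.snapshot('top')
im=imaging.snapshot('side');g=im.astype(int).sum(2)//3
for v in range(200,218):print(v,''.join(' .:-=+*#%@'[min(9,x//26)] for x in g[v,306:354]))
E
```

```text
cell dock mm [-9.6 -0.7 34.5] axis tilt 4.3 yawerr 0.2 F dock [ 5.8 -0.2  2.3] w 0.0254 t 21.875
cell dock mm [-9.6 -0.7 34.5] axis tilt 4.3 yawerr 0.2 F dock [6.  0.2 2.4] w 0.0252 t 21.925
cell dock mm [-9.6 -0.7 34.5] axis tilt 4.3 yawerr 0.2 F dock [5.7 1.2 1.4] w 0.0248 t 21.975
200 ..................:---++++++++=:...::::=+=====--
201 ..................:---=+++++++=:......:*%%#*=:..
202 ..................:---=+++++++=:.....::+#%##+:..
203 ...........::--:::--=-=++++++++------===*%%#*-..
204 .........:-=+*+++++++++++++++**+++++*#%**#*+-:..
205 .....::.:-++*##******+++++++++*******#@%=--:....
206 .....-=---+**##******+++++++++*******#%%=:.. ...
207 ....:+*--=*#*##******++++++++++*******%%+:.. ...
208 ....:=*---***##++++++==+++++++++++++++##+::. ...
209 .....=+---=+=++========++++++++=+++++===-... ...
210 .....-=::.::.:::-======++++++++======-:..    ...
211  . ..=+--.    .:------=++++++++------:.      ...
212    .:+*==...  .:------=++++++++------:..     ...
213    .:==--.    .::-:::-=++++++++--:::::.      ...
214     .:::.      .:::::-=+++++++=-:::::..      ...
215     .....      ......:=+++++++=:......      .:-=
216     .::..      ......:=+++++++=:......      :=**
217     .....      ......:=*++++++=:.....       :=+*
```

Call:
drive_tool([
  [0.015,[-0.0015,0,0.0001],[0,0,0]],
  [0.015,[-0.003,0,0.0003],[0,0,0]],
  [0.015,[-0.004,0,0.0004],[0,0,0]],
  [0.015,[-0.004,0,0.0004],[0,0,0]],
])

```text
time: 22.58
tool_pos: [0.4707, -0.1858, 0.0113]
ee_rot: [3.14, 0.074, 0.321]
wrist_force: [-3.2, 0.2, 0.5]
width: 0.0252
finger_force: 30.0
```

```bash
python3 - <<'E'
from h import *
for i in range(3): cell();imaging.snapshot('top')
E
```

```text
cell dock mm [-6.3 -0.6 34.7] axis tilt 4.3 yawerr 0.3 F dock [ 3.  -1.2  0.5] w 0.0252 t 22.575
cell dock mm [-6.3 -0.6 34.8] axis tilt 4.3 yawerr 0.3 F dock [ 2.8 -0.4  0.3] w 0.0252 t 22.625
cell dock mm [-6.3 -0.5 34.8] axis tilt 4.3 yawerr 0.3 F dock [ 3.5 -1.6  0.6] w 0.0252 t 22.675
```

Call:
drive_tool([
  [0.015,[-0.0006,0,0.0003],[0,0,0]],
  [0.015,[-0.001,0,0.0005],[0,0,0]],
  [0.015,[-0.001,0,0.0005],[0,0,0]],
])

```text
time: 23.1
tool_pos: [0.47, -0.1863, 0.0111]
ee_rot: [3.139, 0.074, 0.321]
wrist_force: [-1.1, 0.0, 0.0]
width: 0.0246
finger_force: 30.0
```

Call:
drive_tool([
  [0.03,[0,0,0],[0,0,0]],
  [0.04,[0,0,0],[0,0,0]],
  [0.044,[0,0,0],[0,0,0]],
  [0.044,[0,0,0],[0,0,0]],
])

```text
time: 23.6
tool_pos: [0.4699, -0.1865, 0.0112]
ee_rot: [3.139, 0.074, 0.321]
wrist_force: [-0.4, -0.8, -0.4]
width: 0.0437
finger_force: 0.0
```

```bash
python3 - <<'E'
from h import *
cell()
im=imaging.snapshot('side');g=im.astype(int).sum(2)//3
for v in range(198,218):print(v,''.join(' .:-=+*#%@'[min(9,x//26)] for x in g[v,306:360]))
E
```

```text
cell dock mm [-5.3 -0.2 34.7] axis tilt 4.3 yawerr 0.3 F dock [ 0.6  0.6 -0.4] w 0.0437 t 23.6
198 ...................:-=::+*+++++++=====++++++++++++====
199 ...................:-=::+**++++++=--==================
200 ...................:--.:=**++++++-:.:::=+====-------::
201 ...................:--.:=*+++++++-....:*%%#*=:........
202 ...................:--::=++++++++-:..:-*%%%*=:........
203 .............:---:::==--=++++++++=----=*#%%#+-........
204 ...........:-=+*++++++++++++++++**+++**%%#*+-:........
205 .....::.:::=**###******+++++++++*******#%*-:..........
206 .....--:---=+*#%#******+++++++++*******#%#-. .........
207 .....--:-:-=+**##**+**+++++++++++******#%#-. .........
208 .....:---:-==+*##+++++++++++++++++++++++#*=. .........
209 .....:-::::--==**+======++++++++++====--==:. .........
210 .....:-::.....:-=========+++++++++===-:....  .........
211   ...-=--.    .-=-------=++++++++=---:.      .........
212    .:====...  .-=-------=++++++++=---:.      .........
213    .:---=.    .-=-:::::-=++++++++=-:::.      .........
214     .:....    .:-:::::::-++++++++=:::.      ..........
215     .....      .:......:-++++++++-:...      .:-=-.....
216     .::..      .........-++++++++=....      :=**+-....
217     .....      .........-+++++++*+:..      .:=+**=:...
```

Call:
drive_tool([
  [0.044,[0,0,-0.01],[0,0,0]],
  [0.044,[0,0,-0.03],[0,0,0]],
  [0.044,[0,0,-0.07],[0,0,0]],
  [0.044,[0,0,-0.12],[0,0,0]],
  [0.044,[0,0,-0.12],[0,0,0]],
])

```text
time: 24.28
tool_pos: [0.4814, -0.1847, 0.1368]
ee_rot: [3.131, 0.066, 0.32]
wrist_force: [0.3, -0.7, -0.3]
width: 0.0436
finger_force: 0.0
```

```bash
python3 - <<'E'
from h import *
cell();Rd=R.from_euler('z',YAW)
im=imaging.snapshot('side');g=im.astype(int).sum(2)//3
for v in range(196,220):print(v,''.join(' .:-=+*#%@'[min(9,x//26)] for x in g[v,300:360]))
for P in((-38,0,47),(28,0,47),(0,0,34)):
    w=ORG+Rd.apply(np.array(P)/1e3);print(P,proj('side',w).round(1))
E
```

```text
cell dock mm [-16.6   1.6 160.3] axis tilt 3.8 yawerr 0.2 F dock [-0.1  0.8 -0.3] w 0.0436 t 24.275
196 ...............................:-=========++++++++++++++++==
197 ................................::-========++++++++++++++===
198 ...................................:--======++++++++++++====
199 ......................................::--==================
200 ..........................................:::=+=====------::
201 ............................................:*%%#*=::.......
202 ...........................................:-*%%%*=:........
203 ...................:---::::-----------------=*#%%*+-........
204 .................:-=+*++++++++++++++++++++++*%%#*+-:........
205 ............:.:::=**###**********************#%*-:..........
206 .....:.....--:---=+*#%#**********************#%#-. .........
207 ...........----:-=+**##*+********************#%#-. .........
208 ... .......:-:-:-==+*##+++++++++++++++++++++++#*=. .........
209 ... .......:-::::--==**+====================--==:. .........
210 ...  ......:-::.....:-=====================-:....  .........
211 ...     ...-=--.    .-=--------------------:.      .........
212 ...      .:====...  .-=--------------------:.      .........
213 ...      .:--==.    .---::::::::::::::::::::.      .........
214 ....      .:....    .:-::::::::::::::::::::..     ..........
215 ::..      .....      .:.....................      .:-=-.....
216 ++-.      .::..      .......................      :=**+-....
217 **+-.    ......       .....................       :=+**=:...
218 **+:.    ......      .....................       .-+***+-...
219 **+-.       ...                                  .-+****=:..
(-38, 0, 47) [318.7 205.6]
(28, 0, 47) [347.1 205.4]
(0, 0, 34) [334.8 210.8]
```

```bash
python3 -c "
from bench import robot
print(robot.close_job())"
```

```text
the job is handed in; nothing more can be done
None
```

The cell is in the dock: the last side picture shows it level and under the lip, released and with the gripper clear. The job is handed in, but no verdict came back. The highest wrist force I read was about 11 to 12 N. The fingers brushed a dock cheek once on the way in, which was one of those peaks.

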